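Close a silicone candle mould into its split support shell and latch it

TASK

Get the candle mould ready for pouring: stand the silicone mould upright in the fixed half of the split metal support shell, tucked in under the rim, and swing the other half fully shut around it. Then lift the latch's loop over onto its keeper on the swinging half and push the lever down flat past its dead point, so that the latch holds the shell tightly closed. Leave the other things on the bench where they are.

Things in the scene. Friction and masses are not known exactly. Their poses are not given: they have to be found in the camera images.
- mould_shell: Support shell: cast aluminium tube split upright like a book, fixed on a dark 132 x 108 x 6 mm base plate. Origin: bench level on the nest's axis, z up. Hinge at +x (far side), latch at -x (near side), fixed half at y > 0; the other half closes on it at y = 0 from y < 0. Bore radius 36, outside 45 to 47.5, height 64 mm. In front, flat latch shelves x -104 to -64, tops z 64, from y -48 to 60
- nest (a point): centre of the nest's floor (top of the base plate), on the bore's axis, 6 mm above the bench; axes as mould_shell. Each half has an inward rim above (inner radius 29 mm, underside 53.5, top 58 mm over this floor): a 68 mm mould lowered with its axis 20 mm or more towards -y clears the fixed half's rim, then slides towards +y in under it; radial play 2 mm
- hinge_axis (a point): top of the shell's hinge pin, 57 mm behind the nest's axis, 64 mm above the bench; the swinging half turns about the vertical through it
- swing_half (a joint): angle of the swinging half, rad: 0 = closed on the fixed half, grows as its latch end swings out to the shell's -y; starts 1.05 to 1.25. Stays where left; about 1 N at its latch end moves it. A firm rubber seal stops it at 0; the latch may squeeze that slightly below 0
- push_face (a point): place to push the swinging half shut: middle of the outer edge of its latch shelf (plate 40 mm long along its x, z = 56 to 64 mm above the bench), 60 mm above the bench; from the hinge axis 141 mm along the half and 48 mm outward. Axes turn with the half: at angle 0 they are the shell's; +y is the closing direction
- keeper_seat (a point): seat of the hooked cross-bar's centre, on the swinging half, 77 mm above the bench; axes turn with the half, +y to the lever. Keeper: steel hook 22 mm wide; floor 4 mm under the seat, to 24 mm behind (-y); post 4 to 10 mm in front (+y), top 9 mm over the seat; lip from the post back to 1 mm behind the seat, 5 mm over it. Lower the bar 7 to 16 mm behind; the lever then draws it under the lip
- latch_lever (a joint): angle of the latch's lever, rad: 0 = thrown, flat over the fixed half's shelf, pointing to the shell's +y; grows as its free end lifts and swings over towards the keeper (1.57 upright, stop at 2.1). Starts 0.15 to 0.40. Slight friction: stays where left
- lever_pivot (a point): the lever's pivot axis (along the shell's x) on the fixed half: 80 mm above the bench, 84 mm in front of the nest's axis, 22 mm to its +y side
- lever_grip (a point): middle of the upper face of the lever's black grip, 66 mm from the pivot; grip 22 mm wide, 46 to 84 mm from the pivot, 13 mm thick, this face 9 mm off the pivot's axis. Axes turn with the lever: +y to its free end, +z out of the face that looks up when thrown and to the keeper when upright. Push here to throw it, under 6 N; dead point near 0.2 rad, below which it stays down by itself
- latch_loop (a joint): angle of the steel loop about its pin in the lever (pin 16 mm from the lever's pivot towards the grip), rad: 0 = in line with the thrown lever, towards the keeper; grows as it folds up and back; 2.84 = lying back on the grip (starts there). Its slope towards the keeper = this minus latch_lever. Swings freely, falls by its weight; pulled over, it takes the lever up with it
- loop_bar (a point): middle of the loop's cross-bar, 54 mm from the loop's pin; bar along the shell's x, 8 mm thick, 50 mm long over its two round end buttons (11 mm diameter), turning freely in the side wires, 31 mm apart. Can be held by the end buttons (50 mm grasp along x, a finger on each side of the lever's grip), in which it swivels
- silicone_mould: round pink silicone mould, an open cup 68 mm in diameter, 51 mm high, wall about 13 mm, hole about 40 mm wide and deep; 0.12 kg; loose on the bench at the left. Origin: centre of its underside, z up. Best held by its wall, one finger in the hole
- candle_striped: bystander: round striped pillar candle, 64 mm wide, 84 mm high, origin at the centre of its underside
- cup_amber: bystander: empty low tealight glass, 60 mm wide, 34 mm high, origin at the centre of its underside
- marker: bystander: marker pen lying on the bench, 135 mm long, origin at the middle of its underside
- thermometer: bystander: dial thermometer lying on the bench, 143 mm long, origin at the middle of its underside
- wick_spool: bystander: wooden spool of wick, 60 mm wide, 68 mm high, origin at the centre of its underside

How it is judged:
By the outcome, as a careful person would: the job done as asked, in the order asked, and still so for the second after the job is handed in, with the robot touching nothing.
It also fails if it takes over 72 s, if anything falls off the work surface, if the arm or the gripper's body presses on something with over 40 N, if the wrist force passes 120 N, or if a joint passes its speed limit or range.

ROBOT

A 7-joint arm with a two-finger parallel gripper is mounted at the origin on a cart in front of the work surface, level with it; the furniture and walls round the work are solid. World frame = base frame: x ahead of the robot, y to its left, z up, the work surface at z = 0. Lengths are in m, angles in degrees, forces in N, time in s.
With the tool pointing down it reaches from about 0.4 to 0.85 m from the base axis. Payload 4.4 kg.
Tool frame: the origin (TCP) lies at the very end of the fingers, on their centre line; the grasp point (between the pads) lies 19 mm behind it; x points along the fingers, y is the direction in which the jaws open and shut, and the axes are right-handed (so a half turn about x gives the same grasp; the last joint's range is limited). The gripper opens to 94 mm and grips with 3 to 60 N. Pads are 16 mm wide; open, the fingers measure 119 mm over their backs; the gripper's body (75 mm by 177 mm) begins 78 mm behind the grasp point.
Start: joints at [-67.827, 36.005, 2.206, 86.941, -1.547, 57.084, -1.146], TCP at [0.284, 0.585, 0.205] pointing down, gripper open.
Joint ranges: [-175.42, 175.42], [-21.48, 121.26], [-71.46, 75.88], [10.55, 141.38], [-63.04, 243.04], [13.31, 113.54], [-168.57, 168.57]. Speed limits (degrees/s): [147.25, 147.25, 180, 180, 180, 180, 180].

INTERFACE

Orientations are given as a 3x3 rotation matrix whose columns are the frame's x, y, z axes.
In Python, from rig import read_state, grab_frame, hand_in gives the robot as it stands.
- The arm moves only by the tool apply_moves, never from a script. Its argument "steps" is one flat list of numbers, 5 for each row, row after row: the finger opening in cm, from 0 to 9.4, then the shift along the world's x, y, z in cm, then the turn about the world's z in degrees. A call has 1 to 12 rows; each row shifts and turns the commanded pose from where the row before left it; what a row does not reach is not made up. A row lasts 1/10 s, in which the tool goes at most 50 mm and 8.59 degrees, less where a joint would pass 70% of its speed; a pose out of reach is approached as far as the arm can. A call with a gripper value outside its range is refused whole. The fingers move at their own pace and stop on an object; "squeeze" is the grip in N (left out, the last holds). Time passes only in rows, so rows that do not move let the fingers close. It gives the time, the measured TCP pose, the force and the opening at its end, in the units of the state.
- read_state(): the state, without advancing time (a new reading comes with each control period).
- grab_frame(name): name is "scene" or "top"; returns a dict with "pixels" (384x512x3 uint8, red, green, blue), "range_z" (384x512 float32, m along the optical axis (not along the pixel's ray), 0 where there is no reading), "mtx" (3x3 intrinsics, pixels), "T" (4x4, takes a point from camera to world coordinates). Camera axes: x right, y down, z forward; pixel columns grow to the right and rows downward; lengths in m; the calibration is good to about 2 mm. A picture is of the moment at which its call begins.
- hand_in(): hands the job in, once; it reports no verdict.
The state is a dict: "time_s": time; "joint_positions": joint angles; "dq": joint speeds; "joint_efforts": joint torques, N m; "position": TCP position; "tcp_rot": TCP orientation; "wrist_force": force on the tool from outside, world axes, zero at the start; "wrist_torque": the same for the moment, N m; "gripper_width": opening from 0.0 (shut) to 1.0 (fully open).
Only numpy, scipy, OpenCV 4.12 (cv2) and the standard library are available. Lean on these libraries where they do the work, as an engineer would, in place of code of your own. Each camera call takes 0.05 s, during which the arm holds its last target.

## Working session

There is one attempt and no reset: what is moved stays moved. The work goes in short steps, Python scripts to look and compute and a tool call to move; the robot and the scene stay as the last step left them, time stands still between calls to the robot, and variables do not carry over. Pictures are saved under pics/ and viewed, and the job is handed in when it is done.

Besides the shell and the picture viewer there is one more tool, called after ">>>" as a command line: name --argument value ..., lists and objects as JSON in quotes. apply_moves: Moves the arm, as the interface text tells. Its arguments: {"type":"object","properties":{"steps":{"type":"array","items":{"type":"number"}},"squeeze":{"type":"number"}},"required":["steps"]}

```bash
ls; mkdir -p pics; python3 - <<'E'
from rig import *
import cv2,numpy as np
s=read_state();print(s)
for n in("scene","top"):
    f=grab_frame(n);cv2.imwrite(f"pics/{n}0.png",cv2.cvtColor(cv2.resize(f["pixels"],(768,576)),cv2.COLOR_RGB2BGR));print(n,f["mtx"],f["T"]);np.savez(f"{n}0.npz",**f)
E
```

```text
pics
{'time_s': 0.0, 'joint_positions': array([-67.82430644,  36.05791002,   2.20170439,  86.99417573,
        -1.5464415 ,  57.08421905,  -1.14545302]), 'dq': array([ 0.05900092,  0.05938602,  0.04515304, -0.0118308 ,  0.05903593,
       -0.05147315, -0.07399153]), 'joint_efforts': array([ 4.96915727e-04, -5.49736655e+01,  1.14341307e+00, -1.86638564e+01,
       -5.23249735e-02,  2.36858998e-02,  1.75468349e-04]), 'position': array([0.28406906, 0.58391069, 0.20457542]), 'tcp_rot': array([[-7.94306434e-04,  4.37495816e-01,  8.99220095e-01],
       [-1.68342990e-03,  8.99218520e-01, -4.37496537e-01],
       [-9.99998268e-01, -1.86128031e-03,  2.22384832e-05]]), 'wrist_force': array([0.59442401, 0.33094073, 0.0056707 ]), 'wrist_torque': array([-0.03970647,  0.00273778, -0.00440938]), 'gripper_width': 1.0003668224629043}
scene [[452.3417034    0.         254.71587759]
 [  0.         452.3417034  193.61301687]
 [  0.           0.           1.        ]] [[ 0.59151857 -0.34715385  0.72772933 -0.44938862]
 [-0.80609854 -0.23488294  0.54317138 -0.61413601]
 [-0.01763283 -0.90791751 -0.41877784  0.66138626]
 [ 0.          0.          0.          1.        ]]
top [[357.19596683   0.         260.3894011 ]
 [  0.         357.19596683 190.57585855]
 [  0.           0.           1.        ]] [[-1.94086458e-02 -9.80577451e-01  1.95169584e-01  3.65396137e-01]
 [-9.99811296e-01  1.88746699e-02 -4.59552998e-03  1.28503447e-01]
 [ 8.22511606e-04 -1.95221948e-01 -9.80758744e-01  1.01784602e+00]
 [ 0.00000000e+00  0.00000000e+00  0.00000000e+00  1.00000000e+00]]
```

View pics/scene0.png

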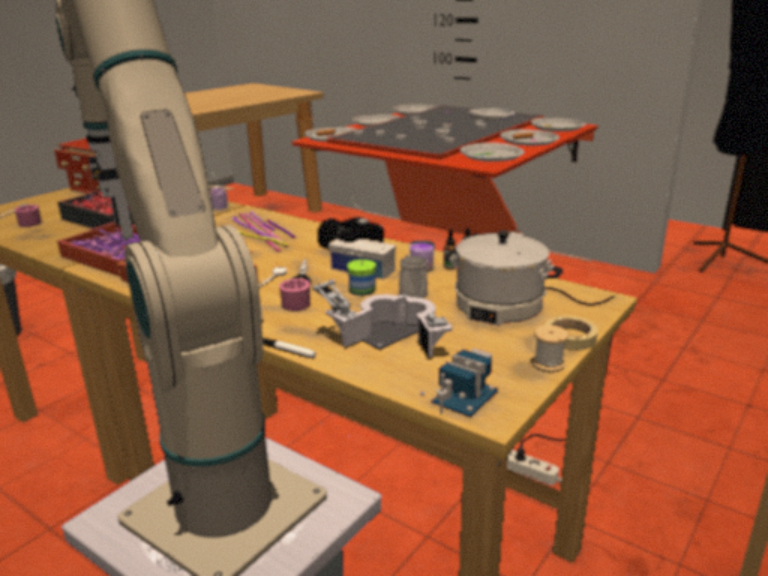

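View pics/top0.png

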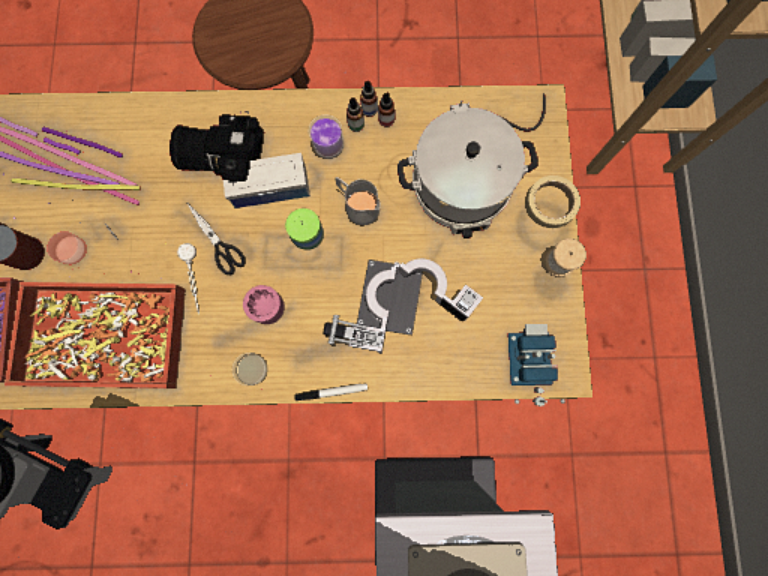

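The top view shows the mould at (263,304), the shell base at (390,297), the swinging half open to the right, and the latch at (355,333). Next I'll zoom in and measure.

```bash
cat > h.py <<'E'
from rig import *
import cv2,numpy as np
def cloud(f):
    z=f["range_z"].astype(float);K=f["mtx"];v,u=np.mgrid[:z.shape[0],:z.shape[1]]
    P=np.stack([(u-K[0,2])*z/K[0,0],(v-K[1,2])*z/K[1,1],z,np.ones_like(z)],-1)@f["T"].T
    P=P[...,:3];P[z==0]=np.nan;return P
def proj(f,p):
    p=np.atleast_2d(p);T=np.linalg.inv(f["T"]);c=p@T[:3,:3].T+T[:3,3];q=c@f["mtx"].T
    return q[:,:2]/q[:,2:]
def crop(f,name,u0,v0,u1,v1,k,pts=None):
    im=cv2.resize(f["pixels"][v0:v1,u0:u1],None,fx=k,fy=k,interpolation=cv2.INTER_CUBIC)
    im=cv2.cvtColor(im,cv2.COLOR_RGB2BGR)
    if pts is not None:
        for p,c in pts:
            q=(proj(f,p)-[u0,v0]+.5)*k
            cv2.polylines(im,[np.round(q).astype(int)],False,c,1) if len(q)>1 else cv2.circle(im,tuple(int(a) for a in q[0]),3,c,-1)
    cv2.imwrite("pics/"+name+".png",im)
E
python3 - <<'E'
from h import *
f=dict(np.load("top0.npz"));P=cloud(f)
crop(f,"t1",150,160,340,280,4)
g=dict(np.load("scene0.npz"));crop(g,"s1",160,160,310,250,5)
hsv=cv2.cvtColor(f["pixels"],cv2.COLOR_RGB2HSV)
m=np.zeros(P.shape[:2],bool);m[185:220,158:195]=1
q=P[m];c=f["pixels"][m];h=hsv[m]
pk=(q[:,2]>.042)&(q[:,2]<.06)
print("bench z",np.nanmedian(P[230:250,280:320,2]), "mould n",pk.sum(),np.nanmean(q[pk],0),np.nanmin(q[pk],0),np.nanmax(q[pk],0))
xy=q[pk][:,:2];
(c0,r)=cv2.minEnclosingCircle(xy.astype(np.float32));print(c0,r)
# plate: dark pts z ~ .006
m=np.zeros(P.shape[:2],bool);m[170:240,215:320]=1
q=P[m];c=f["pixels"][m].astype(int)
d=(q[:,2]<.012)&(c.max(1)<110)
print(d.sum(),np.median(q[d],0));
print(cv2.minAreaRect((q[d][:,:2]*1000).astype(np.float32)))
t=(q[:,2]>.058)&(q[:,2]<.07);print(t.sum())
E
```

```text
bench z -0.000192990185772679 mould n 252 [0.53064986 0.36168833 0.05065079] [0.49750161 0.32849875 0.04234925] [0.56452787 0.39501331 0.05627763]
(0.5310266613960266, 0.36156103014945984) 0.034289050847291946
1323 [0.54171581 0.11468653 0.00562092]
((522.0850219726562, 117.67471313476562), (254.27716064453125, 174.90716552734375), 79.36759948730469)
946
```

View pics/t1.png

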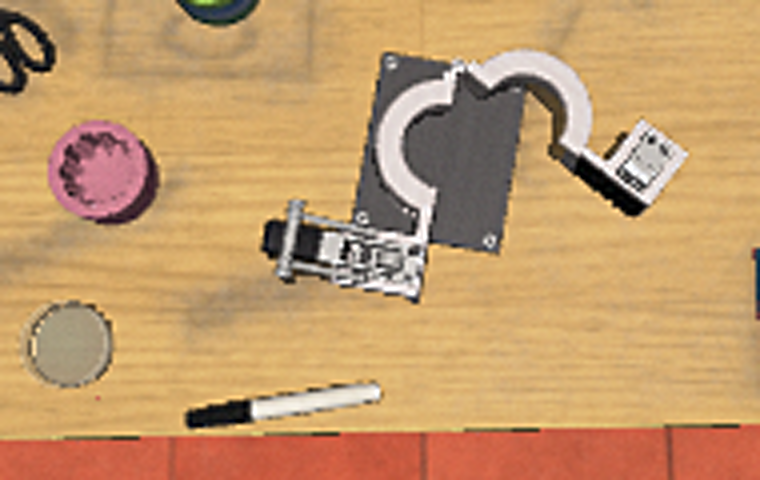

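View pics/s1.png

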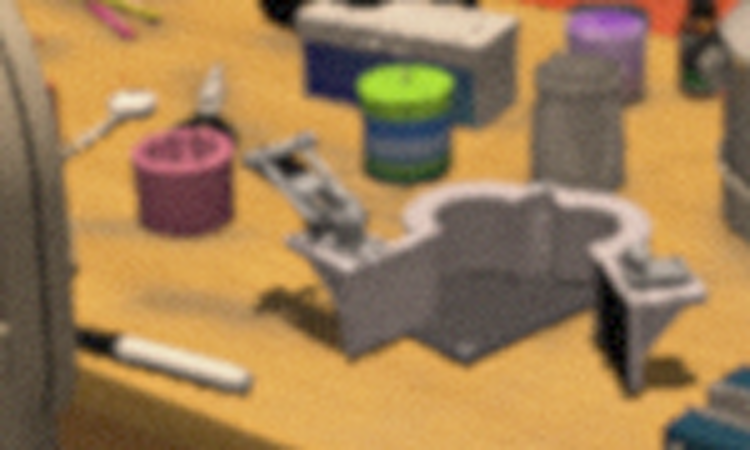

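```bash
cat > fit.py <<'E'
from h import *
from scipy.optimize import differential_evolution, minimize
def model_pts():
    pass
def fitshell(f,fix=None):
    P=cloud(f);m=np.zeros(P.shape[:2],bool);m[165:245,210:330]=1
    K=f["mtx"]
    top=m&(P[...,2]>.0585)&(P[...,2]<.0685)
    # render model top surface mask at z=.064 for pixel's rays
    v,u=np.nonzero(m)
    d=np.stack([(u-K[0,2])/K[0,0],(v-K[1,2])/K[1,1],np.ones(len(u))],-1)@f["T"][:3,:3].T
    o=f["T"][:3,3];X=(o+d*((.064-o[2])/d[:,2])[:,None])[:,:2]*1000
    obs=top[v,u].astype(float)
    sg=lambda d:1/(1+np.exp(-d/0.7))
    def sdf(a,b): # a>0 inside etc: min
        return np.minimum(a,b)
    def halfshape(x,y): # y>0 side, ring + shelf
        r=np.hypot(x,y)
        ring=np.minimum(np.minimum(r-29,46-r),y)
        return ring
    def mod(p):
        cx,cy,yaw,sw=p
        c,s=np.cos(yaw),np.sin(yaw)
        dx,dy=X[:,0]-cx,X[:,1]-cy
        x=c*dx+s*dy;y=-s*dx+c*dy
        a=halfshape(x,y)
        shelf1=np.minimum(np.minimum(x+104,-64-x),np.minimum(y+0,60-y))
        # swing: rotate about (57,0): local coords; latch end to -y with +angle
        # latch end at (-x dir): rotating vector (-1,0) toward -y is +ccw rotation
        c2,s2=np.cos(sw),np.sin(sw)
        xr=c2*(x-57)+s2*y+57;yr=-s2*(x-57)+c2*y
        b=halfshape(xr,-yr)
        shelf2=np.minimum(np.minimum(xr+104,-64-xr),np.minimum(-yr,yr+48))
        return sg(a),sg(b),sg(shelf1),sg(shelf2),x,y
    def cost(p):
        a,b,s1,s2,x,y=mod(p)
        M=np.maximum(np.maximum(a,b),np.maximum(s1,s2))
        w=np.ones(len(M))
        w[np.maximum(s1,s2)>.5]=0.15 # hidden by latch/keeper
        w[(np.hypot(x-57,y)<14)]=0
        return np.sum(w*(M-obs)**2)
    r=differential_evolution(cost,fix or [(500,600),(60,170),(-.6,.6),(-.1,1.4)],seed=1,maxiter=300,tol=1e-8,popsize=20)
    return r.x,r.fun,obs.sum()
def W(p,pt,half=False,):
    """shell-frame point mm -> world m ; half: swing local (shell frame at closed)"""
    cx,cy,yaw,sw=p;pt=np.atleast_2d(pt).astype(float);x,y,z=pt.T
    if half:
        c2,s2=np.cos(sw),np.sin(sw);x,y=57+c2*(x-57)-s2*y,s2*(x-57)+c2*y
    c,s=np.cos(yaw),np.sin(yaw)
    return np.stack([cx+c*x-s*y,cy+s*x+c*y,z],-1)/1000
def overlay(f,p,name,box=(150,160,340,280,4)):
    t=np.linspace(0,np.pi,30);L=[]
    for r in(29,46):
        L+=[(W(p,np.stack([r*np.cos(t),r*np.sin(t),64+0*t],-1)),(0,255,0)),(W(p,np.stack([r*np.cos(t),-r*np.sin(t),64+0*t],-1),True),(255,0,0))]
    pl=[(66,54,6),(66,-54,6),(-66,-54,6),(-66,54,6),(66,54,6)]
    L+=[(W(p,pl),(0,0,255)),(W(p,[(-104,60,64),(-64,60,64),(-64,0,64),(-104,0,64),(-104,60,64)]),(0,255,255)),
     (W(p,[(-104,-48,64),(-64,-48,64),(-64,0,64),(-104,0,64),(-104,-48,64)],True),(255,255,0)),(W(p,[(-84,22,80)]),(0,0,255)),(W(p,[(57,0,64)]),(0,0,255))]
    crop(f,name,*box,pts=L)
E
python3 - <<'E'
from fit import *
f=dict(np.load("top0.npz"))
p,c,n=fitshell(f);print(p,np.degrees(p[2]),c,n);np.save("p.npy",p)
overlay(f,p,"t2");g=dict(np.load("scene0.npz"));overlay(g,p,"s2",(160,160,310,250,5))
E
```

```text
[ 5.40310751e+02  1.23614146e+02 -1.90687503e-01  1.07327356e+00] -10.92558914539513 119.94870861555415 930.0
```

View pics/t2.png

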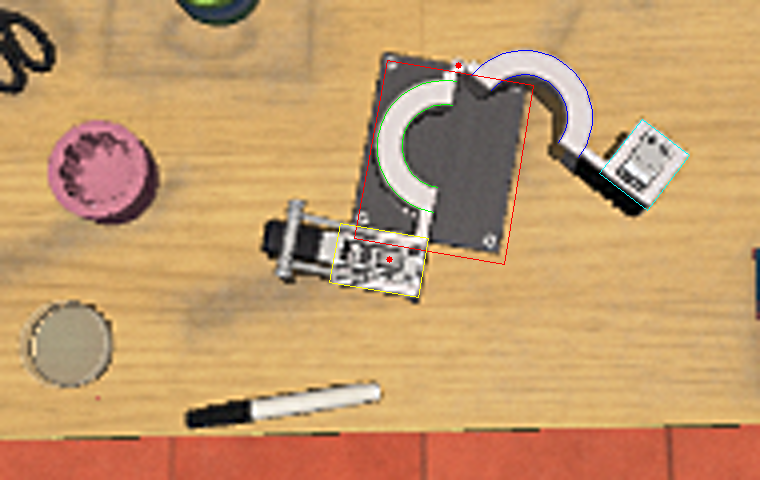

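View pics/s2.png

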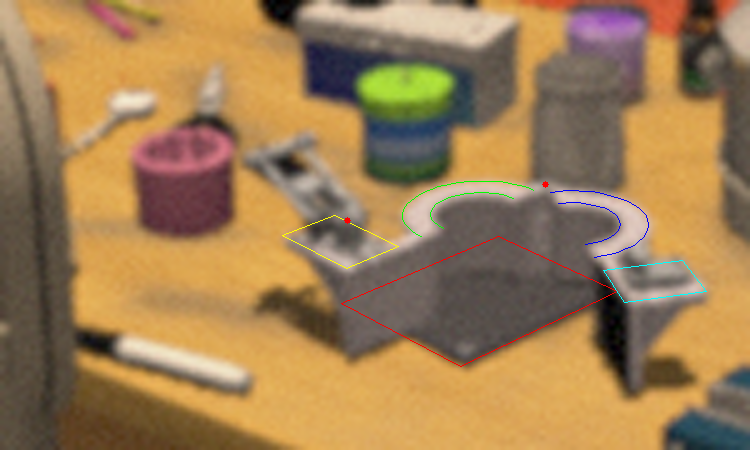

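Both views agree with the fit: shell at (540,124) mm, yaw -10.9°, swing 1.07 rad, mould at (531,361.5) mm. I'll grasp the mould by the wall on its shell -y side.

>>> apply_moves --steps '[3, 2.3, -2.45, 0, -0.85, 3, 2.3, -2.45, 0, -0.85, 3, 2.3, -2.45, 0, -0.85, 3, 2.3, -2.45, 0, -0.85, 3, 2.3, -2.45, 0, -0.85, 3, 2.3, -2.45, 0, -0.85, 3, 2.3, -2.45, 0, -0.85, 3, 2.3, -2.45, -1, -0.85, 3, 2.3, -2.45, -2, -0.85, 3, 2.3, -2.45, -2, -0.85, 3, 0.1, 0, -2, 0, 3, 0, 0, -2, 0]' --squeeze 25

```text
time_s: 1.3
position: [0.5164, 0.3376, 0.1143]
tcp_rot: [[-0.0, 0.568, 0.823], [-0.001, 0.823, -0.568], [-1.0, -0.001, 0.0]]
wrist_force: [-0.7, 0.5, -0.3]
gripper_width: 0.318
```

>>> apply_moves --steps '[3, -0.1, 0.1, -2, 0, 3, 0, 0, -2, 0, 3, 0, 0, -2, 0, 3, 0, 0, -1.5, 0, 3, 0, 0, -1.5, 0, 3, 0, 0, 0, 0, 0.5, 0, 0, 0, 0, 0.5, 0, 0, 0, 0, 0.5, 0, 0, 0, 0, 0.5, 0, 0, 0, 0, 0.5, 0, 0, 0, 0]'

```text
time_s: 2.4
position: [0.5163, 0.3404, 0.0267]
tcp_rot: [[0.003, 0.566, 0.824], [0.001, 0.824, -0.566], [-1.0, 0.003, 0.002]]
wrist_force: [2.8, -2.9, 5.2]
gripper_width: 0.121
```

>>> apply_moves --steps '[0.5, 0, 0, 2, 0, 0.5, 0, 0, 3, 0, 0.5, 0, 0, 4, 0, 0.5, 0, 0, 4, 0, 0.5, 0, 0, 3, 0, 0.5, 0, 0, 0, 0]'

```text
time_s: 3.0
position: [0.5159, 0.3425, 0.1897]
tcp_rot: [[0.005, 0.565, 0.825], [0.005, 0.825, -0.565], [-1.0, 0.007, 0.002]]
wrist_force: [0.5, 0.8, -0.9]
gripper_width: 0.114
```

```bash
python3 - <<'E'
from fit import *
s=read_state();print(s["position"],s["wrist_force"],s["gripper_width"])
for n in("scene","top"):
    f=grab_frame(n);np.savez(n+"1.npz",**f)
    if n=="top":crop(f,"t3",150,130,340,280,4)
    else: crop(f,"s3",130,100,310,250,4)
p=np.load("p.npy")
ctr=W(p,[(0,-25,0)]);print("tgt axis",ctr, W(p,[(0,0,0)]))
E
```

```text
[0.5159315  0.34249409 0.18967   ] [ 0.48854858  0.81105198 -0.85269098] 0.11382629217665058
tgt axis [[0.5355724  0.09906729 0.        ]] [[0.54031075 0.12361415 0.        ]]
```

View pics/s3.png

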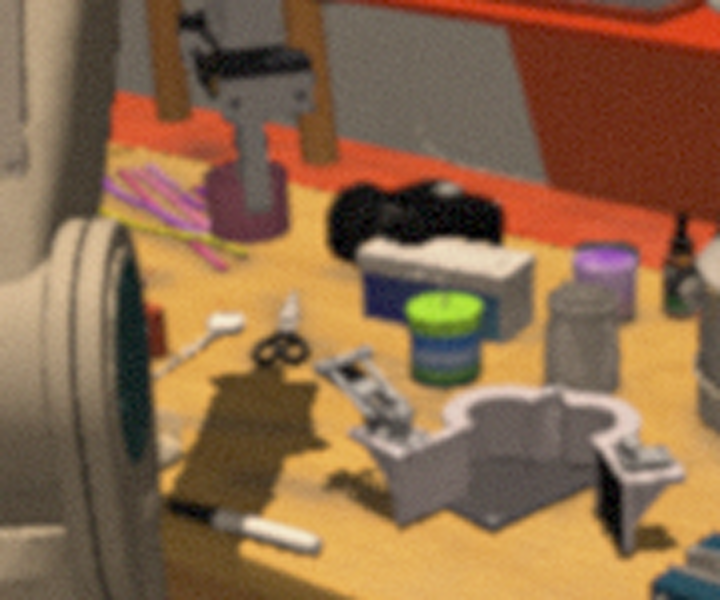

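View pics/t3.png

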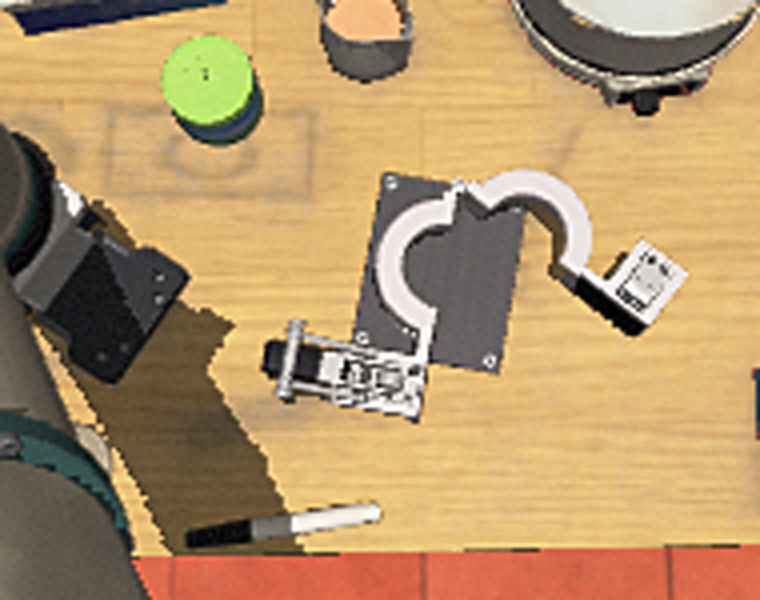

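```bash
cat >> fit.py <<'E'
def mouldfit(f,s,zlo,zhi,r=.034):
    from scipy.optimize import least_squares
    P=cloud(f);hsv=cv2.cvtColor(f["pixels"],cv2.COLOR_RGB2HSV)
    tc=s["position"]
    m=(np.hypot(P[...,0]-tc[0],P[...,1]-tc[1])<.08)&(P[...,2]>zlo)&(P[...,2]<zhi)&(hsv[...,0]>145)&(hsv[...,0]<178)&(hsv[...,1]>60)
    q=P[m];print("n",m.sum(),"z",np.percentile(q[:,2],[1,50,99]))
    r_=least_squares(lambda c:np.hypot(q[:,0]-c[0],q[:,1]-c[1])-r,tc[:2]+[.0156,.0227],loss="soft_l1",f_scale=.002)
    return r_.x,np.sqrt(np.mean(r_.fun**2)),q
E
python3 - <<'E'
from fit import *
s=read_state();f=dict(np.load("scene1.npz"))
c,e,q=mouldfit(f,s,.14,.24)
print(c,e,(c-s["position"][:2])*1000)
f0=dict(np.load("scene0.npz"));s["position"]=np.array([.5154,.3389,0])
print(mouldfit(f0,s,.006,.045)[:2])
E
```

```text
n 201 z [0.1681791  0.191101   0.21409979]
[0.53003435 0.36535297] 0.0033179093547085936 [16.62762256 24.65902859]
n 212 z [0.00690968 0.030462   0.04437279]
(array([0.53165998, 0.35930998]), np.float64(0.005057010369509137))
```

>>> apply_moves --steps '[0.5, 0, -1.5, 0, 0, 0.5, 0, -2.5, 0, 0, 0.5, 0, -3, 0, 0, 0.5, 0, -3, 0, 0, 0.5, 0.1, -3, 0, 0, 0.5, 0.1, -3, 0, 0, 0.5, 0.1, -3, 0, 0, 0.5, 0.1, -3, 0, 0, 0.5, 0, -2.5, 0, 0, 0.5, 0, -1.5, 0, 0, 0.5, 0, -0.6, 0, 0, 0.5, 0, 0, 0, 0]'

```text
time_s: 4.3
position: [0.5178, 0.074, 0.1849]
tcp_rot: [[-0.001, 0.566, 0.824], [-0.0, 0.824, -0.566], [-1.0, -0.001, -0.001]]
wrist_force: [0.3, -0.1, -1.0]
gripper_width: 0.112
```

```bash
python3 - <<'E'
from fit import *
s=read_state();print(s["position"],s["wrist_force"],s["gripper_width"])
f=grab_frame("scene");crop(f,"s4",130,60,330,260,3)
c,e,q=mouldfit(f,s,.12,.24)
print(c,e,(c-s["position"][:2])*1000)
E
```

```text
[0.51782315 0.07400381 0.18488183] [ 0.28880734 -0.08614647 -1.01728725] 0.11203625966521878
n 267 z [0.16080244 0.18342857 0.20989834]
[0.53260534 0.09646033] 0.0032598960722375198 [14.78218778 22.45652769]
```

View pics/s4.png

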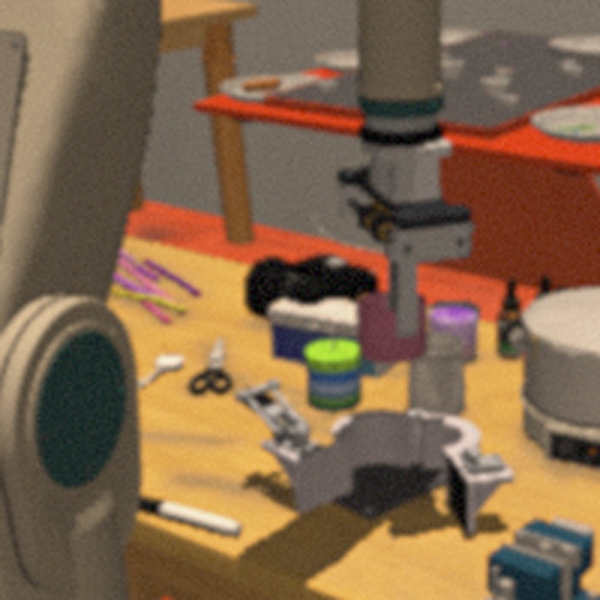

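>>> apply_moves --steps '[0.5, 0.2, 0.2, -1, 0, 0.5, 0, 0, -2, 0, 0.5, 0, 0, -2, 0, 0.5, 0, 0, -2, 0, 0.5, 0, 0, -2, 0, 0.5, 0, 0, -2, 0, 0.5, 0, 0, -1.5, 0, 0.5, 0, 0, -1, 0, 0.5, 0, 0, 0, 0, 0.5, 0, 0, 0, 0]'

```text
time_s: 5.35
position: [0.5204, 0.0771, 0.0504]
tcp_rot: [[-0.0, 0.565, 0.825], [0.0, 0.825, -0.565], [-1.0, 0.0, -0.0]]
wrist_force: [0.0, -0.3, -0.6]
gripper_width: 0.114
```

```bash
python3 - <<'E'
from fit import *
s=read_state();print(s["position"],s["wrist_force"],s["gripper_width"])
f=grab_frame("scene");crop(f,"s5",170,110,330,260,4)
E
```

```text
[0.52044587 0.07713459 0.0504495 ] [ 0.00969551 -0.31555315 -0.61724598] 0.11424105699715162
```

View pics/s5.png

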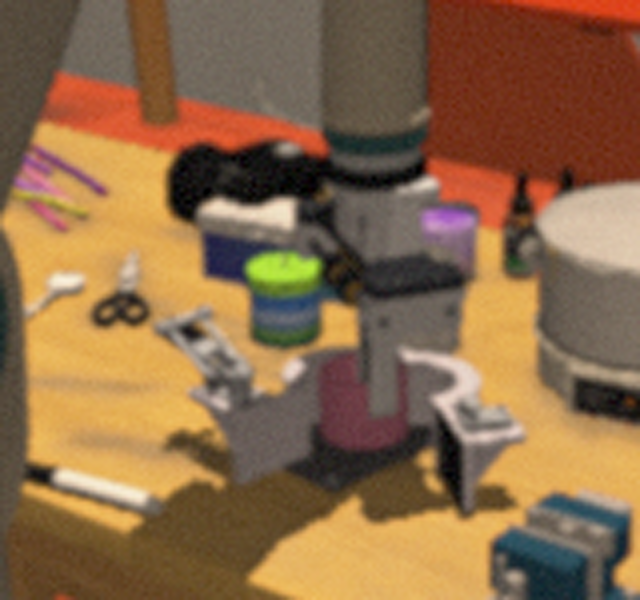

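>>> apply_moves --steps '[0.5, 0, 0, -0.8, 0, 0.5, 0, 0, -0.5, 0, 0.5, 0, 0, -0.3, 0, 0.5, 0, 0, 0, 0, 0.5, 0, 0, 0, 0]'

```text
time_s: 5.9
position: [0.5203, 0.0765, 0.0345]
tcp_rot: [[-0.0, 0.566, 0.825], [0.0, 0.825, -0.566], [-1.0, -0.0, -0.0]]
wrist_force: [-1.1, 0.5, 0.5]
gripper_width: 0.112
```

>>> apply_moves --steps '[0.5, 0, 0, -0.1, 0, 0.5, 0, 0, -0.1, 0, 0.5, 0, 0, 0, 0]'

```text
time_s: 6.2
position: [0.52, 0.0757, 0.033]
tcp_rot: [[-0.0, 0.566, 0.824], [-0.001, 0.824, -0.566], [-1.0, -0.001, -0.0]]
wrist_force: [-2.9, -3.1, 8.2]
gripper_width: 0.114
```

>>> apply_moves --steps '[0.5, 0, 0, 0.1, 0, 0.5, 0.1, 0.5, 0, 0, 0.5, 0.1, 0.5, 0, 0, 0.5, 0.1, 0.5, 0, 0, 0.5, 0.1, 0.5, 0, 0, 0.5, 0, 0, 0, 0]'

```text
time_s: 6.8
position: [0.5253, 0.0971, 0.0337]
tcp_rot: [[0.002, 0.565, 0.825], [0.0, 0.825, -0.565], [-1.0, 0.001, 0.001]]
wrist_force: [-0.9, -3.3, 4.2]
gripper_width: 0.115
```

>>> apply_moves --steps '[0.5, 0, 0.3, 0, 0, 0.5, 0, 0.2, 0, 0, 0.5, 0, 0, 0, 0]'

```text
time_s: 7.1
position: [0.5251, 0.1013, 0.0337]
tcp_rot: [[0.001, 0.566, 0.824], [-0.0, 0.824, -0.566], [-1.0, 0.0, 0.001]]
wrist_force: [0.0, -4.1, 4.6]
gripper_width: 0.12
```

>>> apply_moves --steps '[0.5, 0, 0.2, 0, 0, 0.5, 0, 0, 0, 0]'

```text
time_s: 7.3
position: [0.5248, 0.1015, 0.0335]
tcp_rot: [[0.0, 0.567, 0.824], [-0.002, 0.824, -0.567], [-1.0, -0.002, 0.002]]
wrist_force: [0.5, -7.3, 3.3]
gripper_width: 0.114
```

```bash
python3 - <<'E'
from fit import *
s=read_state();print(s["position"],s["wrist_force"],s["gripper_width"])
f=grab_frame("scene");crop(f,"s6",200,130,320,250,5)
f=grab_frame("top");crop(f,"t6",190,130,340,250,5)
E
```

```text
[0.524767   0.10150432 0.03348774] [ 0.52493272 -7.33697516  3.28379186] 0.11436173527258527
```

View pics/s6.png

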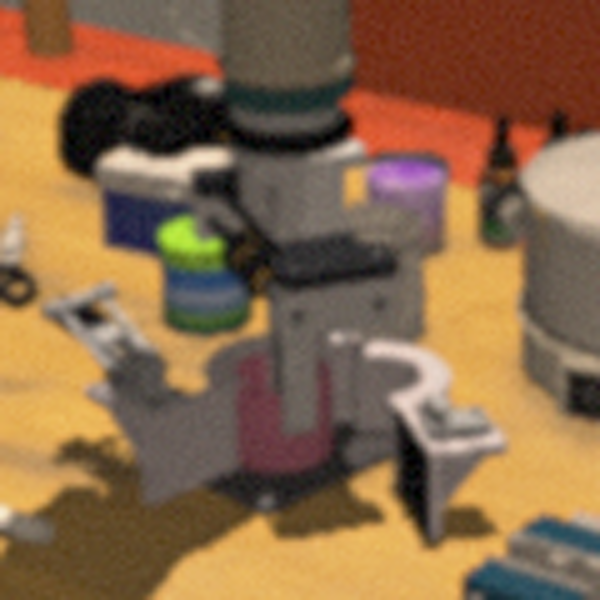

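View pics/t6.png

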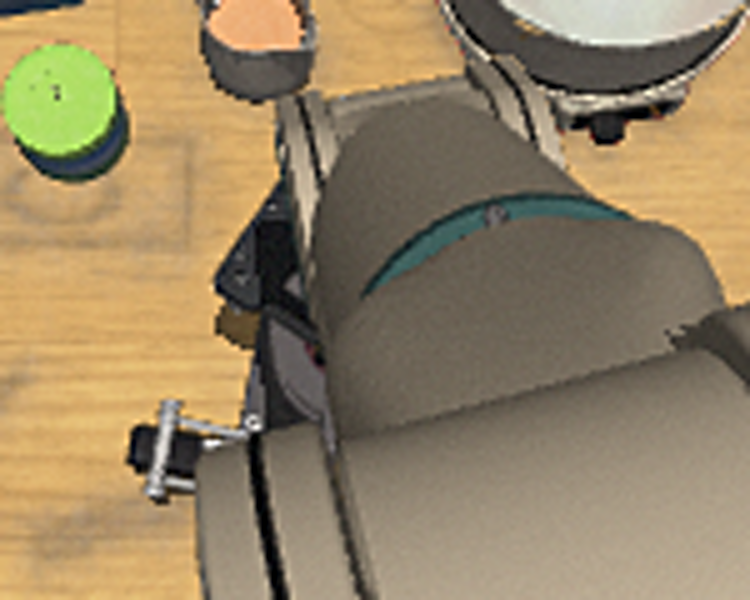

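>>> apply_moves --steps '[2.8, 0, -0.1, 0, 0, 2.8, 0, 0, 0, 0, 2.8, 0, 0, 0, 0, 2.8, 0, 0, 1, 0, 2.8, 0, 0, 2, 0, 2.8, 0, 0, 2, 0, 2.8, 0, 0, 3, 0, 2.8, 0, 0, 4, 0, 2.8, 0, -3, 3, 0, 1, 0, -4, 0, 0, 0, 0, -4, 0, 0]'

```text
time_s: 8.5
position: [0.5252, -0.0076, 0.1855]
tcp_rot: [[0.004, 0.564, 0.826], [0.001, 0.826, -0.564], [-1.0, 0.003, 0.003]]
wrist_force: [-0.1, -0.8, -0.1]
gripper_width: 0.161
```

```bash
python3 - <<'E'
from fit import *
s=read_state();print(s["position"],s["joint_positions"],s["gripper_width"])
f=grab_frame("scene");crop(f,"s7",200,130,320,250,5)
np.savez("top7.npz",**(f:=grab_frame("top")))
crop(f,"t7",190,130,340,250,5)
p=np.load("p.npy");o=W(p,[(57,0,0)])[0]
for th in np.r_[p[3]+.1,p[3],.9:-.05:-.1]:
    q=p.copy();q[3]=th
    print(round(th,2),W(q,[(-84,-48-8-(4 if th>p[3] else 0),50)],True)[0].round(4),"jaw",round(np.degrees(p[2]+th),1))
E
```

```text
[ 0.52519746 -0.00764016  0.18554916] [ -5.55065421  27.23527215   4.8321509  108.41346353  -3.21658294
  44.26921729  56.74451862] 0.16074197912600377
1.17 [ 0.568  -0.0378  0.05  ] jaw 56.3
1.07 [ 0.55   -0.0317  0.05  ] jaw 50.6
0.9 [ 0.5258 -0.0215  0.05  ] jaw 40.6
0.8 [ 0.5127 -0.0138  0.05  ] jaw 34.9
0.7 [ 0.5005 -0.0048  0.05  ] jaw 29.2
0.6 [0.4892 0.0053 0.05  ] jaw 23.5
0.5 [0.479  0.0165 0.05  ] jaw 17.7
0.4 [0.47   0.0287 0.05  ] jaw 12.0
0.3 [0.4622 0.0418 0.05  ] jaw 6.3
0.2 [0.4558 0.0555 0.05  ] jaw 0.5
0.1 [0.4508 0.0698 0.05  ] jaw -5.2
0.0 [0.4472 0.0846 0.05  ] jaw -10.9
```

View pics/s7.png

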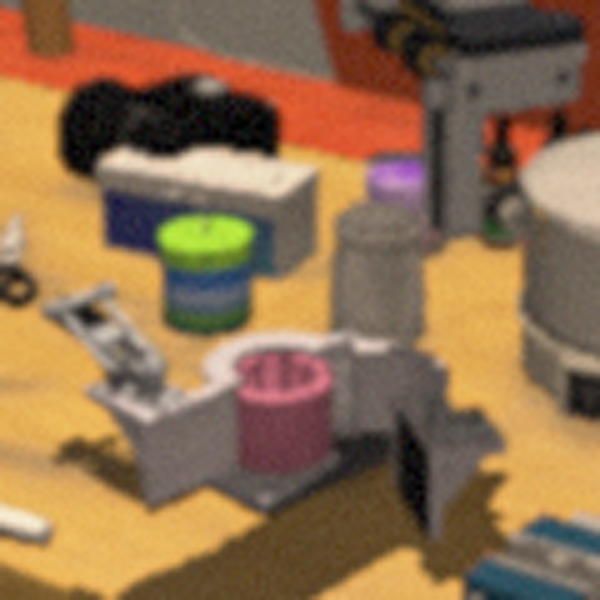

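View pics/t7.png

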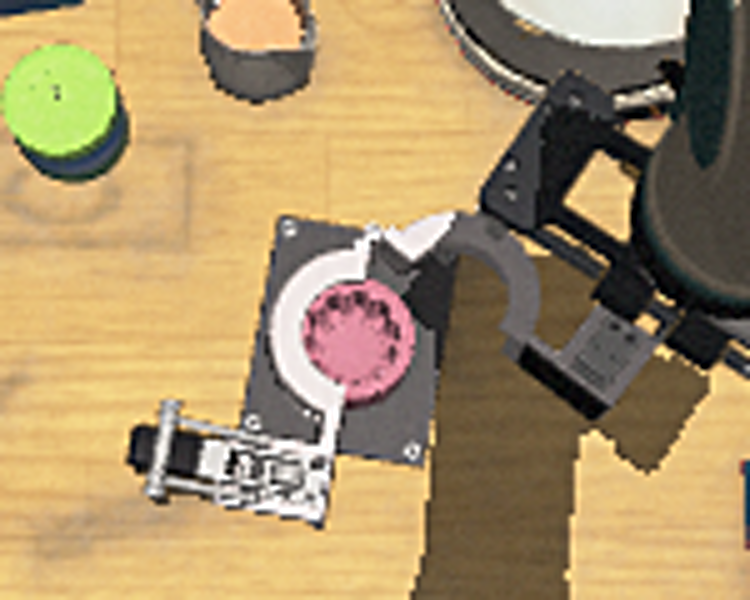

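```bash
cat > mc.py <<'E'
from fit import *
def mc(f,p):
    P=cloud(f);hsv=cv2.cvtColor(f["pixels"],cv2.COLOR_RGB2HSV);K=f["mtx"]
    m=(hsv[...,0]>145)&(hsv[...,0]<178)&(hsv[...,1]>60)
    v,u=np.mgrid[:384,:512]
    d=np.stack([(u-K[0,2])/K[0,0],(v-K[1,2])/K[1,1],np.ones(u.shape)],-1)@f["T"][:3,:3].T
    o=f["T"][:3,3];X=(o+d*((.057-o[2])/d[...,2])[...,None])[...,:2]*1000
    dx,dy=X[...,0]-p[0],X[...,1]-p[1];c,s=np.cos(p[2]),np.sin(p[2]);x=c*dx+s*dy;y=-s*dx+c*dy
    m&=(np.hypot(x,y)<60)&(P[...,2]>.045)
    return x[m],y[m]
if __name__=="__main__":
    f=dict(np.load("top7.npz"));p=np.load("p.npy");x,y=mc(f,p)
    print(len(x),np.percentile(x,[0,.5,99.5,100]),np.percentile(y,[0,.5,99.5,100]))
    for a,b in((-33,-25),(-25,-15),(-15,-5),(-5,5),(5,15),(15,25),(25,33),(33,40)):
        k=(x>=a)&(x<b); print(a,b,y[k].min().round(1) if k.any() else None,y[k].max().round(1) if k.any() else None)
    cs=np.stack([x,y],1)
    # grid fit: centre such that lower (y<0) hull lies on r34
    h=cv2.convexHull(cs.astype(np.float32))[:,0];h=h[h[:,1]<-3]
    from scipy.optimize import least_squares
    print(least_squares(lambda c:np.hypot(h[:,0]-c[0],h[:,1]-c[1])-33.5,[0,0],loss="soft_l1").x)
E
python3 mc.py
```

```text
161 [-34.97384153 -34.60340509  30.35304632  30.72837005] [-32.21560168 -31.85188882  28.49164708  28.88288563]
-33 -25 -22.0 8.4
-25 -15 -28.7 21.1
-15 -5 -30.9 28.4
-5 5 -32.2 28.9
5 15 -30.4 25.9
15 25 -25.9 21.5
25 33 -15.9 8.9
33 40 None None
[-2.39352866  1.23669499]
```

```bash
python3 - <<'E'
from fit import *
f=dict(np.load("top0.npz"));P=cloud(f)
m=(P[...,2]>.10)&(P[...,0]<.75)&(P[...,0]>.3)&(abs(P[...,1])<.3);q=P[m]
def clear(t,a):
    a=np.radians(a);d=q[:,:2]-t;u=d@[np.cos(a),np.sin(a)];v=d@[-np.sin(a),np.cos(a)]
    g=np.maximum(abs(u)-.0885,abs(v)-.0375);i=g.argmin();print(t,g.min(),q[i])
clear([.5593,-.0393],50.6);clear([.55,-.0317],50.6);clear([.5005,-.0048],29)
# arm tool z flange etc
E
```

```text
[0.5593, -0.0393] 0.02466791698157096 [0.67713006 0.00620486 0.1374957 ]
[0.55, -0.0317] 0.03315013503730486 [0.67911418 0.01417888 0.13996877]
[0.5005, -0.0048] 0.056970021101231116 [ 0.67342362 -0.01670649  0.13905036]
```

>>> apply_moves --steps '[0, 1, -1, 0, -2, 0, 1.2, -1.1, 0, -2, 0, 1.2, -1.1, 0, -1, 0, 0, 0, -2, 0, 0, 0, 0, -2.5, 0, 0, 0, 0, -2.5, 0, 0, 0, 0, -2.5, 0, 0, 0, 0, -2.5, 0, 0, 0, 0, -1.5, 0, 0, 0, 0, 0, 0]'

```text
time_s: 9.6
position: [0.5575, -0.0379, 0.0464]
tcp_rot: [[-0.004, 0.634, 0.773], [0.001, 0.773, -0.634], [-1.0, -0.002, -0.004]]
wrist_force: [0.2, -0.1, -0.7]
gripper_width: 0.008
```

>>> apply_moves --steps '[0, -0.8, 0.6, 0.3, 0, 0, -1.2, 0.5, 0, -5, 0, -1.2, 0.5, 0, -5, 0, -1.3, 0.8, 0, -5.7, 0, -1.2, 0.9, 0, -5.7, 0, -1.1, 1.0, 0, -5.7, 0, -1.0, 1.1, 0, -5.7, 0, -0.9, 1.2, 0, -5.7, 0, -0.8, 1.3, 0, -5.7, 0, 0, 0, 0, 0]'

```text
time_s: 10.6
position: [0.4628, 0.0423, 0.0527]
tcp_rot: [[0.001, 0.993, 0.114], [0.002, 0.114, -0.993], [-1.0, 0.001, -0.002]]
wrist_force: [0.6, 0.1, 0.2]
gripper_width: 0.004
```

```bash
python3 - <<'E'
from fit import *
s=read_state();print(s["position"],s["wrist_force"])
f=grab_frame("scene");crop(f,"s8",200,130,320,250,5)
E
```

```text
[0.46275966 0.04230283 0.05265283] [0.58021399 0.13538212 0.2230863 ]
```

View pics/s8.png

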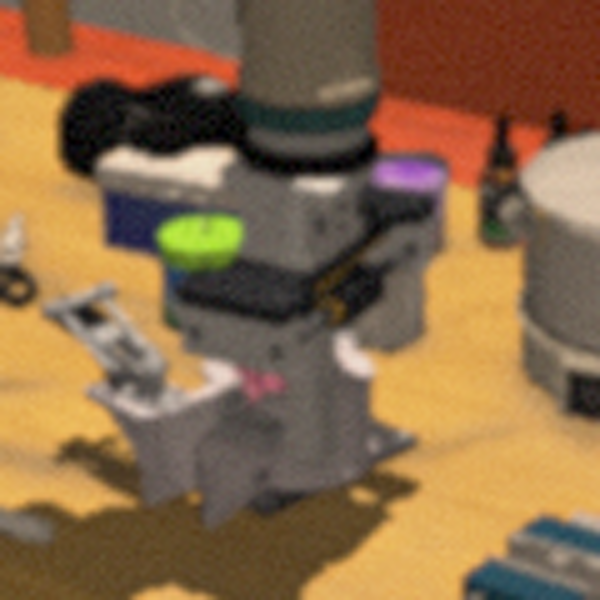

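>>> apply_moves --steps '[0, -0.3, 0.7, 0, -2.9, 0, -0.3, 0.7, 0, -2.9, 0, -0.3, 0.7, 0, -2.9, 0, -0.2, 0.7, 0, -2.9, 0, -0.2, 0.7, 0, -2.9, 0, -0.2, 0.6, 0, -2.8, 0, 0, 0, 0, 0]'

```text
time_s: 11.35
position: [0.4491, 0.0811, 0.052]
tcp_rot: [[0.001, 0.982, -0.187], [0.001, -0.187, -0.982], [-1.0, 0.001, -0.001]]
wrist_force: [0.4, -0.6, -0.4]
gripper_width: 0.005
```

>>> apply_moves --steps '[0, -0.1, 0.3, 0, 0, 0, 0, 0.2, 0, 0, 0, 0, 0.2, 0, 0, 0, 0, 0, 0, 0]'

```text
time_s: 11.75
position: [0.4488, 0.0819, 0.052]
tcp_rot: [[0.003, 0.981, -0.193], [-0.006, -0.193, -0.981], [-1.0, 0.004, 0.005]]
wrist_force: [0.5, -12.1, 3.4]
gripper_width: 0.004
```

>>> apply_moves --steps '[0, 0, 0.2, 0, 0, 0, 0, 0.2, 0, 0, 0, 0, 0, 0, 0]'

```text
time_s: 12.05
position: [0.4487, 0.0821, 0.052]
tcp_rot: [[0.004, 0.981, -0.196], [-0.01, -0.196, -0.981], [-1.0, 0.006, 0.009]]
wrist_force: [-0.1, -19.9, 5.0]
gripper_width: 0.002
```

Firm stop. I'll back off, lift away and look.

>>> apply_moves --steps '[0, 0, -0.6, 0, 0, 0, -0.2, -1, 0, 0, 0, 0, -1, 0, 0, 0, 0, -1, 2, 0, 0, 0, -2, 4, 0, 0, 0, -3, 4, 0, 0, 0, -4, 3, 0, 3, 0, -4, 0, 0, 5, 0, 0, 0, 0]'

```text
time_s: 12.95
position: [0.4458, -0.0804, 0.1831]
tcp_rot: [[0.004, 0.98, -0.197], [-0.002, -0.197, -0.98], [-1.0, 0.005, 0.002]]
wrist_force: [-0.6, 0.5, -0.6]
gripper_width: 0.138
```

```bash
python3 - <<'E'
from fit import *
s=read_state();print(s["position"],s["joint_positions"],s["wrist_force"])
g=grab_frame("scene");np.savez("scene9.npz",**g)
f=grab_frame("top");np.savez("top9.npz",**f)
p0=np.load("p.npy")
p,c,n=fitshell(f,[(535,546),(118,129),(-.23,-.15),(-.05,.3)]);print(p,c,n)
overlay(f,p,"t9",(190,140,340,260,5))
crop(f,"t9b",190,150,310,250,6)
crop(g,"s9",190,150,310,250,6)
E
```

```text
[ 0.44583858 -0.0803839   0.18314369] [-16.44413329  24.74415274  32.03081465 119.44614444 -19.79992664
  40.65000647  16.99762461] [-0.58114708  0.52364189 -0.6133343 ]
[ 5.40295156e+02  1.23476109e+02 -1.85003898e-01  2.23375118e-04] 129.3895930679984 953.0
```

View pics/t9.png

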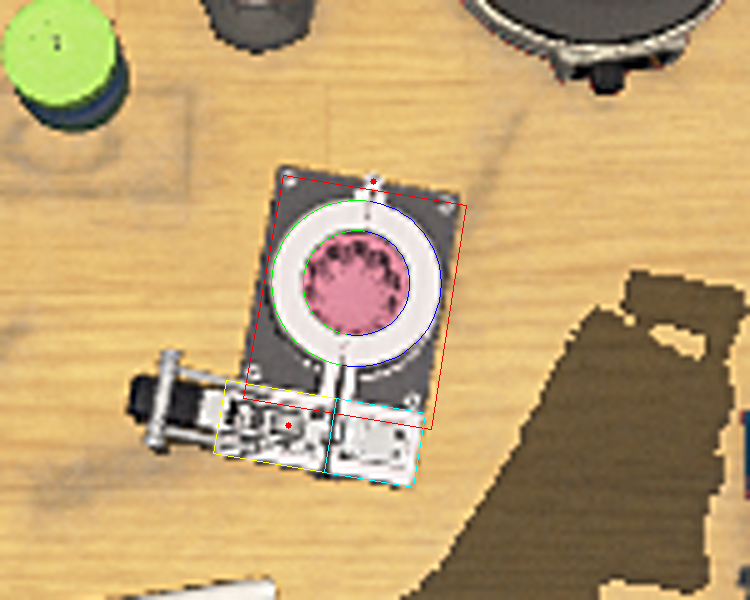

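View pics/t9b.png

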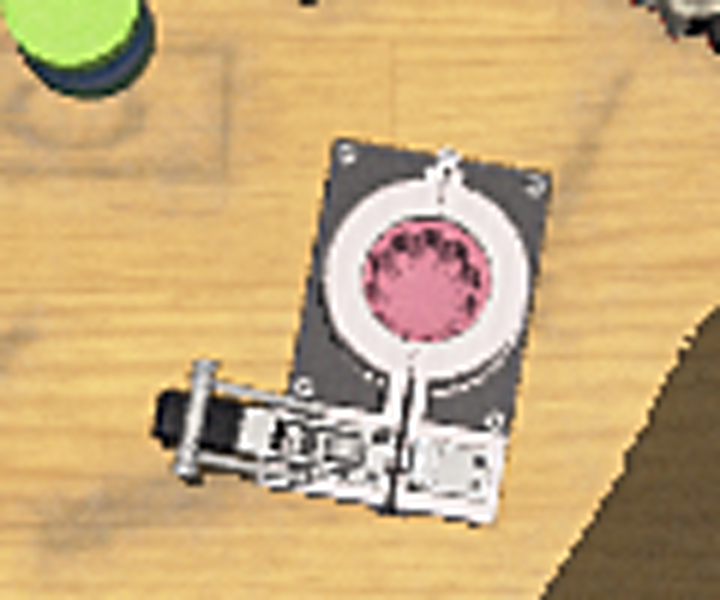

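View pics/s9.png

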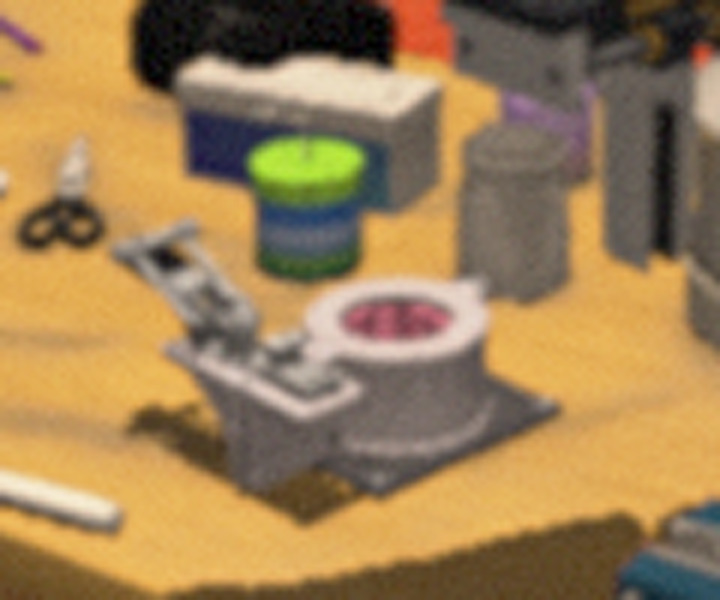

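```bash
cat > bar.py <<'E'
from fit import *
PP=np.array([540.3,123.5,-.188,0])
def toshell(P,p=PP):
    dx,dy=P[...,0]*1000-p[0],P[...,1]*1000-p[1];c,s=np.cos(p[2]),np.sin(p[2])
    return np.stack([c*dx+s*dy,-s*dx+c*dy,P[...,2]*1000],-1)
if __name__=="__main__":
    f=dict(np.load("top9.npz"));P=toshell(cloud(f))
    m=(abs(P[...,0]+84)<32)&(P[...,1]>15)&(P[...,1]<115)&(P[...,2]>68)
    q=P[m]
    b=q[(abs(abs(q[:,0]+84)-22)<5)&(q[:,1]>60)]
    print(b.round(1))
    for y in range(15,115,5):
        k=(q[:,1]>=y)&(q[:,1]<y+5);print(y,k.sum(),np.percentile(q[k][:,2],[10,50,90]).round(1) if k.any() else "",q[k][:,0].min().round(0) if k.any() else"",q[k][:,0].max().round(0) if k.any() else"")
    v,u=np.nonzero(m);
E
python3 bar.py
python3 - <<'E'
from bar import *
f=dict(np.load("top9.npz"));g=dict(np.load("scene9.npz"))
L=[]
for a,col in((.15,(0,0,255)),(.28,(0,255,0)),(.4,(255,0,0))):
    ph=2.84-a;y=22+16*np.cos(a)-54*np.cos(ph);z=80+16*np.sin(a)+54*np.sin(ph);print(a,y,z)
    L.append((W(PP,[(-84-25,y,z),(-84+25,y,z)]),col))
crop(f,"tb",215,195,275,240,12,L);crop(g,"sb",200,175,270,230,10,L)
E
```

```text
[[ -60.8   90.6  107.6]
 [ -60.9   87.5  112.1]
 [ -60.5   84.9  112.7]
 [ -59.7   82.8  109.5]
 [ -63.7   89.7  110.7]
 [ -63.1   87.3  109.8]
 [ -62.7   84.8  110. ]
 [ -62.6   82.   112.3]
 [ -66.1   89.4  109.6]
 [ -66.2   86.3  114. ]
 [ -65.2   84.3  109.5]
 [ -64.5   82.1  107.2]
 [ -66.4   79.3  104.9]
 [ -67.    68.9  103.1]
 [ -65.9   66.9   98. ]
 [-102.2   87.6  110.1]
 [-101.9   84.9  111.8]
 [-101.2   82.7  108.7]
 [-105.    89.8  108.6]
 [-104.8   86.9  111.9]
 [-104.5   84.3  112.5]
 [-103.6   82.5  106.8]
 [-101.3   73.2   99.4]
 [-107.6   89.2  109.7]
 [-107.2   86.6  110.4]
 [-106.8   84.1  110.2]
 [-106.    82.1  106.1]
 [-101.3   60.6   94.3]
 [-108.5   81.6  105.9]]
15 17 [69.1 85.8 88.5] -97.0 -74.0
20 17 [81.1 85.7 89.3] -94.0 -72.0
25 17 [72.8 85.9 88.9] -96.0 -74.0
30 11 [78.8 83.2 88.9] -94.0 -66.0
35 27 [80.3 83.7 88.1] -101.0 -67.0
40 21 [69.6 85.7 91.5] -102.0 -68.0
45 17 [76.  87.1 91.5] -101.0 -66.0
50 25 [74.8 91.4 93.3] -102.0 -67.0
55 22 [91.3 93.5 95.1] -101.0 -66.0
60 23 [91.5 94.9 97. ] -101.0 -67.0
65 24 [93.6 95.6 99.1] -100.0 -66.0
70 25 [ 95.   98.1 100.6] -101.0 -67.0
75 25 [ 97.   99.5 104.9] -100.0 -66.0
80 45 [ 98.6 108.1 111.7] -109.0 -60.0
85 34 [107.8 109.6 112.2] -108.0 -61.0
90 18 [ 98.  102.5 105.5] -100.0 -61.0
95 17 [ 99.3 102.2 104.7] -95.0 -74.0
100 12 [ 99.2 101.7 104.2] -93.0 -75.0
105 0   
110 0   
0.15 86.40701065252952 105.9565605562244
0.28 82.49868097806834 114.08688394409069
0.4 77.98299681624596 121.08418338699443
```

View pics/tb.png

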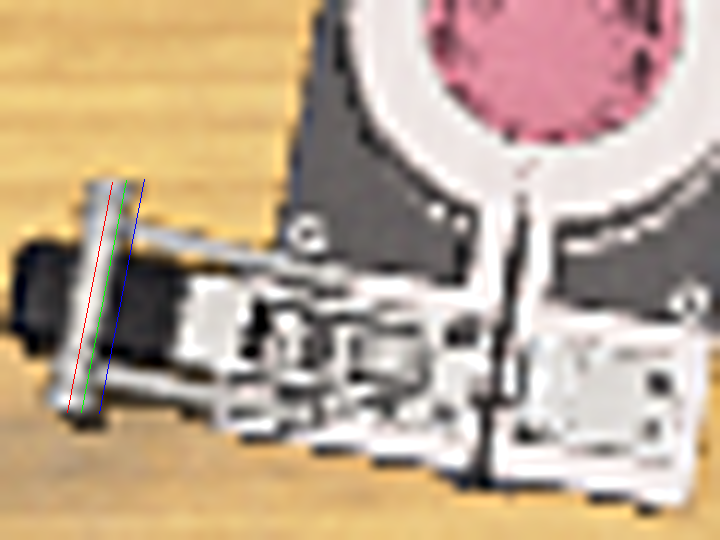

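View pics/sb.png

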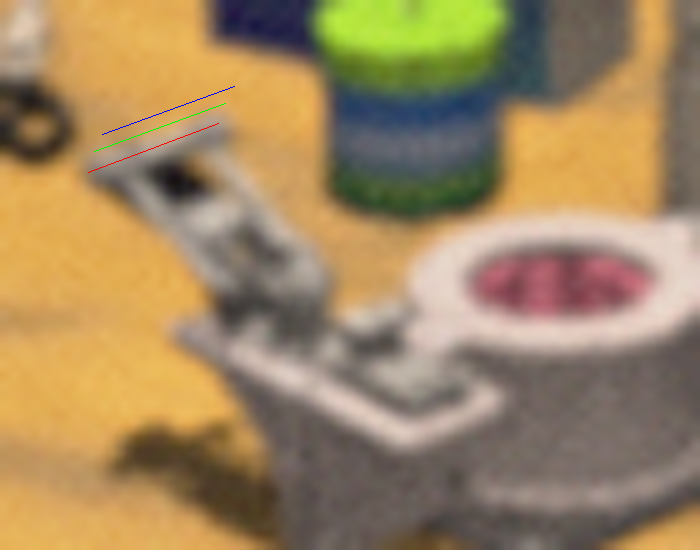

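```bash
python3 - <<'E'
from bar import *
for n in("top9","scene9"):
    f=dict(np.load(n+".npz"));P=toshell(cloud(f))
    m=(abs(P[...,0]+84)<22)&(P[...,1]>-52)&(P[...,1]<16)&(P[...,2]>60);q=P[m]
    print(n)
    for y in range(-52,16,3):
        k=(q[:,1]>=y)&(q[:,1]<y+3)&(abs(q[:,0]+84)<10)
        if k.any(): print(y,k.sum(),np.sort(q[k][:,2]).round(0))
f=dict(np.load("top9.npz"));L=[]
for y,z,c in((-16,77,(0,0,255)),(-6,86,(0,255,0)),(-12,86,(0,255,0)),(-17,84,(255,0,0)),(-40,73,(255,255,0))):
    L.append((W(PP,[(-95,y,z),(-73,y,z)]),c))
crop(f,"tk",240,205,280,240,16,L);crop(f,"tk0",240,205,280,240,16)
E
```

```text
top9
-49 7 [63. 64. 64. 64. 64. 65. 65.]
-46 7 [62. 63. 64. 64. 65. 66. 67.]
-43 9 [62. 63. 67. 72. 72. 72. 73. 73. 74.]
-40 9 [71. 71. 73. 74. 74. 75. 75. 76. 77.]
-37 9 [69. 72. 73. 73. 74. 74. 75. 75. 75.]
-34 8 [71. 72. 73. 73. 73. 74. 75. 75.]
-31 8 [71. 71. 71. 72. 72. 74. 75. 76.]
-28 8 [71. 72. 72. 73. 73. 75. 76. 76.]
-25 9 [67. 70. 70. 72. 72. 72. 74. 74. 77.]
-22 9 [72. 72. 73. 73. 74. 74. 74. 75. 75.]
-19 11 [70. 76. 85. 86. 86. 86. 87. 87. 87. 88. 88.]
-16 9 [83. 84. 84. 84. 87. 87. 87. 88. 89.]
-13 8 [84. 86. 86. 86. 87. 88. 89. 89.]
-10 7 [84. 85. 85. 86. 86. 86. 87.]
-7 7 [61. 61. 64. 72. 73. 73. 73.]
-4 7 [61. 61. 62. 62. 63. 64. 65.]
-1 8 [61. 61. 62. 62. 62. 62. 63. 64.]
2 8 [61. 63. 63. 65. 65. 65. 67. 68.]
5 9 [65. 66. 66. 67. 67. 68. 69. 69. 70.]
8 10 [65. 65. 66. 67. 67. 68. 68. 69. 69. 72.]
11 10 [65. 65. 66. 66. 67. 67. 67. 70. 72. 81.]
14 6 [69. 70. 83. 84. 84. 86.]
scene9
-52 6 [60. 62. 63. 63. 63. 65.]
-49 4 [60. 61. 63. 64.]
-46 14 [63. 64. 64. 64. 64. 67. 67. 68. 70. 71. 72. 73. 73. 73.]
-43 9 [64. 64. 65. 68. 69. 69. 73. 73. 75.]
-40 6 [68. 72. 72. 73. 74. 74.]
-37 4 [64. 73. 73. 74.]
-34 4 [63. 72. 73. 76.]
-31 3 [72. 74. 74.]
-28 3 [71. 73. 74.]
-25 4 [63. 72. 73. 84.]
-22 10 [65. 71. 71. 72. 73. 85. 85. 86. 86. 87.]
-19 4 [72. 73. 79. 82.]
-16 13 [69. 71. 73. 74. 74. 74. 75. 75. 77. 79. 84. 87. 87.]
-13 5 [74. 76. 81. 85. 86.]
-10 2 [77. 84.]
-7 1 [62.]
-1 2 [60. 66.]
2 4 [62. 67. 67. 69.]
8 7 [65. 68. 70. 73. 80. 84. 86.]
11 15 [65. 66. 67. 71. 73. 73. 75. 75. 77. 79. 79. 84. 85. 85. 86.]
14 6 [66. 79. 82. 86. 87. 88.]
```

View pics/tk.png

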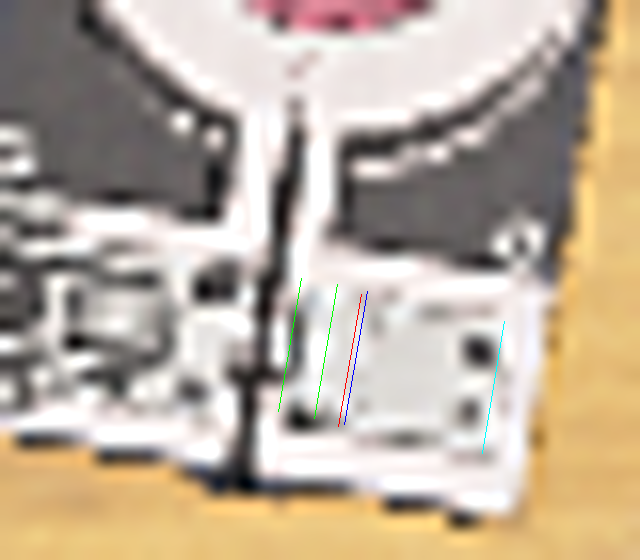

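View pics/tk0.png

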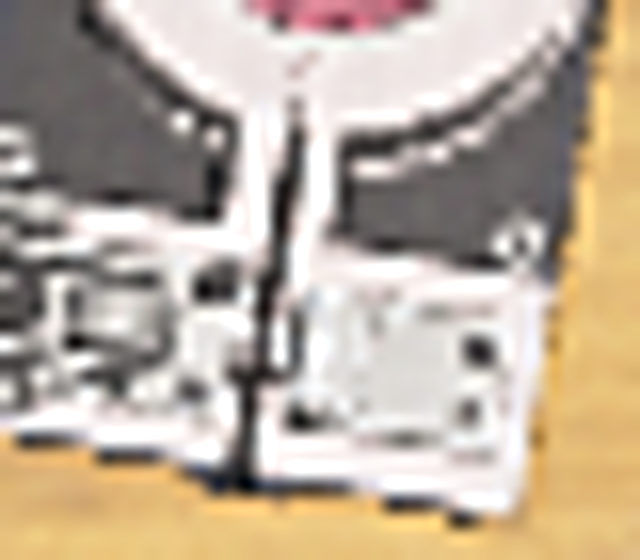

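```bash
python3 - <<'E'
from bar import *
print(W(PP,[(-84,86.5,106)]),W(PP,[(-84,-27,77)]))
pts=[(22,69.5),(40,68),(60,66),(80,64),(100,62),(120,60),(140,58),(155,56),(165,54)]
for ps,r in pts:
    t=np.radians(ps);y=22+r*np.cos(t);z=80+r*np.sin(t)
    d=np.degrees(np.arccos((r*r-2660)/(32*r)))
    print(ps,r,"yz",round(y,1),round(z,1),"a",round(ps-d),"world",W(PP,[(-84,y,z-10)])[0].round(4))
E
```

```text
[[0.47394646 0.22417501 0.106     ]] [[0.45273393 0.11267488 0.077     ]]
22 69.5 yz 86.4 106.0 a 9 world [0.4739 0.2241 0.096 ]
40 68 yz 74.1 123.7 a 14 world [0.4716 0.212  0.1137]
60 66 yz 55.0 137.2 a 23 world [0.4681 0.1932 0.1272]
80 64 yz 33.1 143.0 a 35 world [0.464  0.1717 0.133 ]
100 62 yz 11.2 141.1 a 47 world [0.4599 0.1502 0.1311]
120 60 yz -8.0 132.0 a 59 world [0.4563 0.1313 0.122 ]
140 58 yz -22.4 117.3 a 72 world [0.4536 0.1172 0.1073]
155 56 yz -28.8 103.7 a 80 world [0.4524 0.111  0.0937]
165 54 yz -30.2 94.0 a 84 world [0.4521 0.1096 0.084 ]
```

>>> apply_moves --steps '[5, 0, 2, 0, 0.6, 6, 0, 3, 0, 0, 6.5, 0.2, 4, 0, 0, 7, 0.2, 4, 0, 0, 7, 0.3, 4, 0, 0, 7, 0.2, 4, 0, 0, 7, 0.2, 4, 0, 0, 7, 0.2, 3, 0, 0, 7, 0, 1, 0, 0, 7, 0, 0, 0, 0]' --squeeze 15

```text
time_s: 14.05
position: [0.457, 0.2174, 0.1806]
tcp_rot: [[-0.002, 0.985, -0.175], [-0.0, -0.175, -0.985], [-1.0, -0.002, 0.001]]
wrist_force: [0.0, -0.1, -0.0]
gripper_width: 0.743
```

>>> apply_moves --steps '[7, 0.9, 0.4, 0, -0.5, 7, 0.8, 0.3, -1, 0, 7, 0, 0, -2, 0, 7, 0, 0, -2, 0, 7, 0, 0, -2, 0, 7, 0, 0, -1.4, 0, 7, 0, 0, 0, 0]'

```text
time_s: 14.75
position: [0.4748, 0.2205, 0.0954]
tcp_rot: [[-0.003, 0.982, -0.191], [-0.002, -0.191, -0.982], [-1.0, -0.003, 0.003]]
wrist_force: [-0.9, -0.6, 0.9]
gripper_width: 0.745
```

```bash
python3 - <<'E'
from bar import *
s=read_state();print(s["position"],s["wrist_force"],s["gripper_width"])
g=grab_frame("scene");crop(g,"s10",190,130,310,230,6)
E
```

```text
[0.47475512 0.22045052 0.09540692] [-0.86523214 -0.55017911  0.89402074] 0.7448384030908086
```

View pics/s10.png

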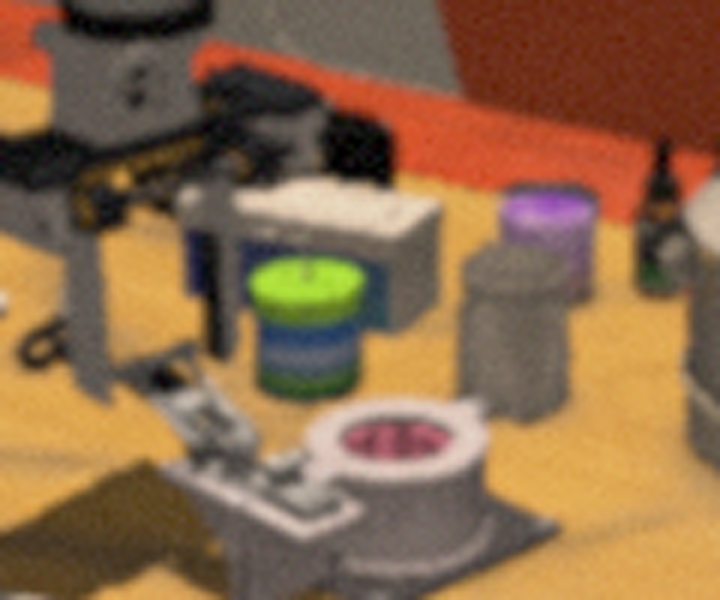

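>>> apply_moves --steps '[7, -0.1, 0.3, 0, 0, 7, 0, 0, 0, 0, 5.5, 0, 0, 0, 0, 4.5, 0, 0, 0, 0, 4.5, 0, 0, 0, 0, 4.5, 0, 0, 0, 0]'

```text
time_s: 15.4
position: [0.4753, 0.2257, 0.0979]
tcp_rot: [[0.002, 0.982, -0.188], [0.001, -0.188, -0.982], [-1.0, 0.002, -0.001]]
wrist_force: [2.0, 0.1, -0.5]
gripper_width: 0.532
```

```bash
python3 - <<'E'
from bar import *
s=read_state();print(s["position"],s["wrist_force"],s["gripper_width"])
g=grab_frame("scene");crop(g,"s11",190,140,270,220,8)
f=grab_frame("top");crop(f,"t11",190,170,290,250,7)
E
```

```text
[0.47528533 0.2256939  0.09785369] [ 1.96419703  0.10073423 -0.5093979 ] 0.5321716791640947
```

View pics/s11.png

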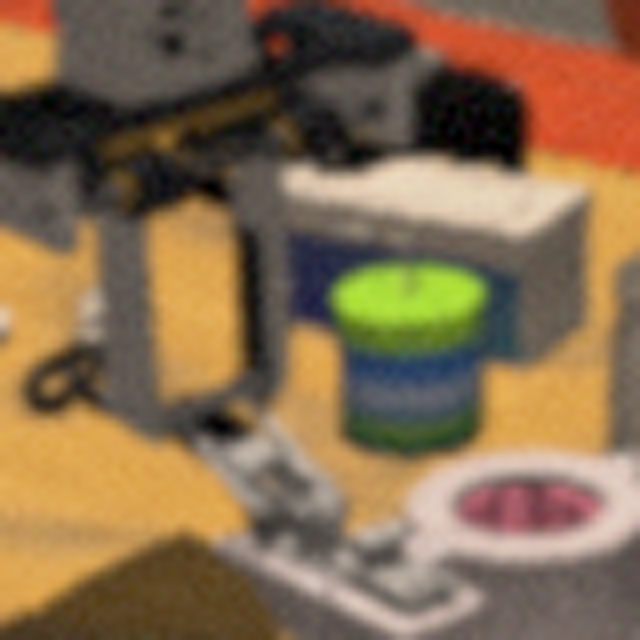

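View pics/t11.png

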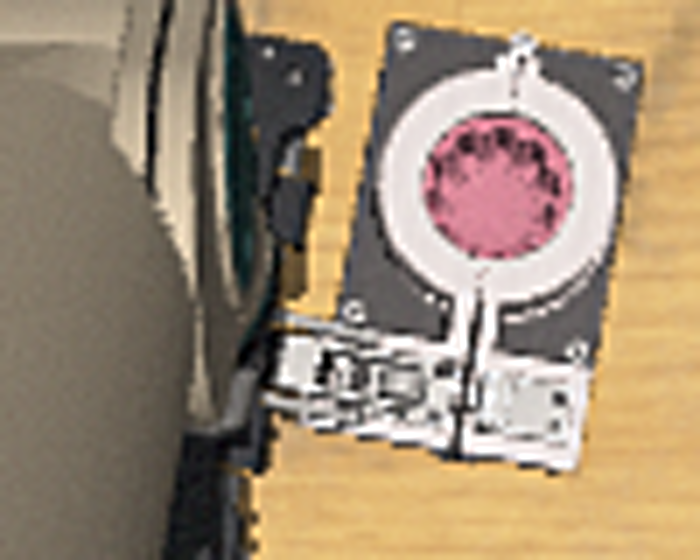

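>>> apply_moves --steps '[4.5, -0.1, -0.6, 0.8, 0, 4.5, -0.1, -0.7, 0.9, 0, 4.5, -0.2, -0.9, 0.7, 0, 4.5, -0.2, -0.9, 0.6, 0, 4.5, -0.2, -1.0, 0.3, 0, 4.5, -0.2, -1.1, 0.3, 0, 4.5, 0, 0, 0, 0]' --squeeze 25

```text
time_s: 16.2
position: [0.4648, 0.1716, 0.1344]
tcp_rot: [[0.001, 0.982, -0.191], [0.0, -0.191, -0.982], [-1.0, 0.001, -0.0]]
wrist_force: [3.6, -0.2, 2.3]
gripper_width: 0.528
```

```bash
python3 - <<'E'
from bar import *
s=read_state();print(toshell(s["position"]),s["wrist_force"],s["gripper_width"])
g=grab_frame("scene");crop(g,"s12",190,120,290,220,7)
E
```

```text
[-83.11895703  33.14290585 134.35191748] [ 3.59767088 -0.19632849  2.33003873] 0.5281651167590928
```

View pics/s12.png

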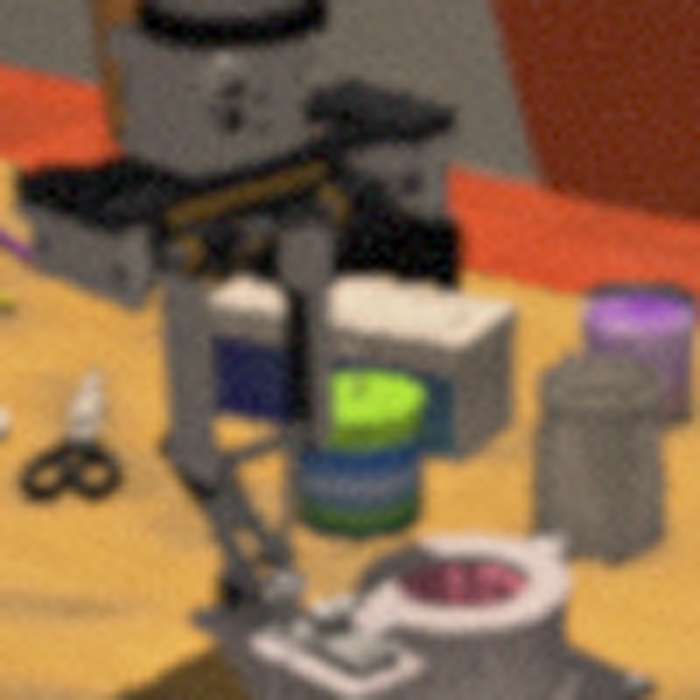

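>>> apply_moves --steps '[4.5, -0.3, -1.1, -0.1, 0, 4.5, -0.2, -1.1, -0.1, 0, 4.5, -0.2, -0.9, -0.4, 0, 4.5, -0.2, -0.9, -0.5, 0, 4.5, -0.1, -0.7, -0.7, 0, 4.5, -0.1, -0.7, -0.7, 0, 4.5, 0, 0, 0, 0]'

```text
time_s: 16.95
position: [0.4547, 0.1194, 0.1082]
tcp_rot: [[0.003, 0.982, -0.189], [0.001, -0.189, -0.982], [-1.0, 0.002, -0.001]]
wrist_force: [6.1, -1.3, -0.3]
gripper_width: 0.526
```

```bash
python3 - <<'E'
from bar import *
s=read_state();print(toshell(s["position"]),s["wrist_force"],s["gripper_width"])
g=grab_frame("scene");crop(g,"s13",190,120,290,220,7)
E
```

```text
[-83.29800446 -20.01990374 108.2329855 ] [ 6.12514404 -1.32769649 -0.28454986] 0.5261248880906894
```

View pics/s13.png

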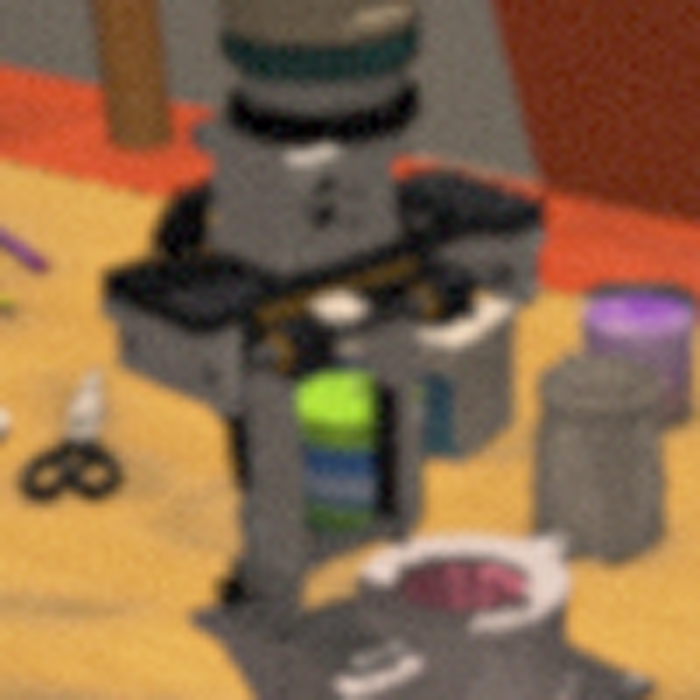

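>>> apply_moves --steps '[4.5, 0, -0.4, -0.6, 0, 4.5, 0, -0.3, -0.6, 0, 4.5, 0, -0.1, -0.5, 0, 4.5, 0, 0, -0.5, 0, 4.5, 0, 0, -0.5, 0, 4.5, 0, 0, 0, 0]'

```text
time_s: 17.6
position: [0.4535, 0.1119, 0.0809]
tcp_rot: [[0.0, 0.982, -0.188], [0.0, -0.188, -0.982], [-1.0, -0.0, -0.0]]
wrist_force: [4.2, 0.8, -0.5]
gripper_width: 0.528
```

```bash
python3 - <<'E'
from bar import *
s=read_state();print(toshell(s["position"]),s["wrist_force"],s["gripper_width"])
g=grab_frame("scene");crop(g,"s14",200,140,300,240,7)
E
```

```text
[-83.12079772 -27.65667584  80.8951781 ] [ 4.23397087  0.76345366 -0.45979342] 0.5277582319872409
```

View pics/s14.png

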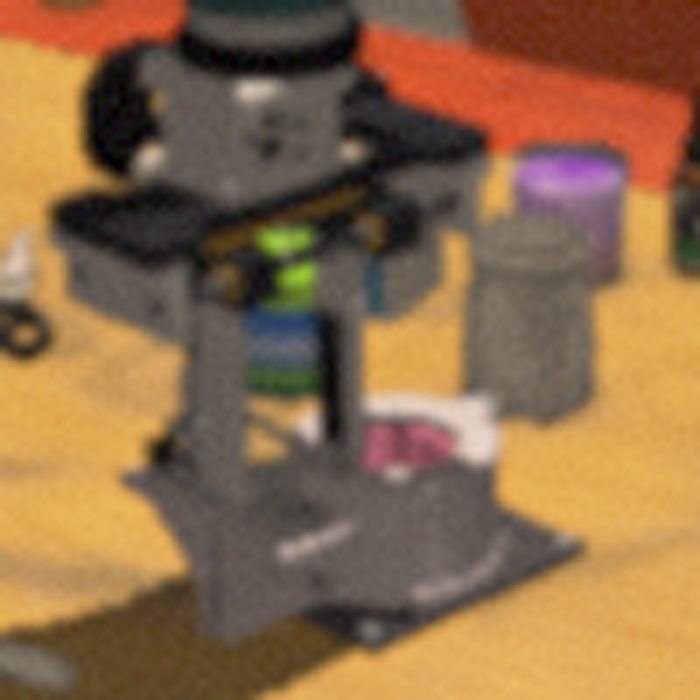

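```bash
cat >> bar.py <<'E'
def mech(a,bar=None,phi=None):
    L=[]
    pv=np.array([22,80.]);pin=pv+16*np.array([np.cos(a),np.sin(a)]);tip=pv+84*np.array([np.cos(a),np.sin(a)])
    n=np.array([-np.sin(a),np.cos(a)])
    for x in(-95,-73):
        L.append((W(PP,[(x,*(tip+9*n)),(x,*(pv+46*np.array([np.cos(a),np.sin(a)])+9*n)),(x,*pv)]),(0,0,255)))
    L.append((W(PP,[(-95,*(tip+9*n)),(-73,*(tip+9*n))]),(0,0,255)))
    if phi is not None: bar=pin+54*np.array([-np.cos(phi),np.sin(phi)])
    for x in(-99.5,-68.5): L.append((W(PP,[(x,*pin),(x,*bar)]),(0,255,0)))
    L.append((W(PP,[(-109,*bar),(-59,*bar)]),(0,255,0)))
    return L
E
python3 - <<'E'
from bar import *
g=grab_frame("scene");np.savez("scene14.npz",**g)
crop(g,"s14b",200,140,300,240,7,mech(np.radians(82),(-29,89)))
E
```

```text
(no output)
```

View pics/s14b.png

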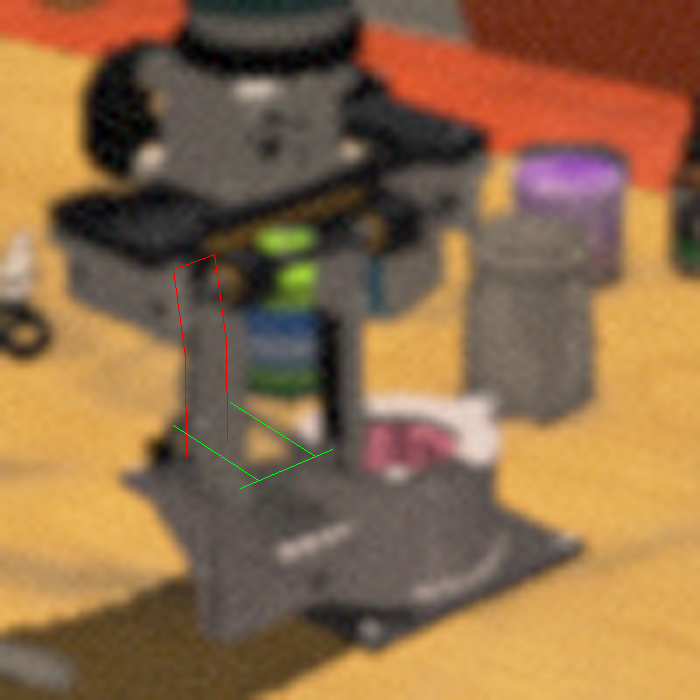

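>>> apply_moves --steps '[4.5, 0, 0.1, -0.4, 0, 4.5, 0, 0, -0.4, 0, 4.5, 0, 0, -0.2, 0, 4.5, 0, 0, 0, 0]'

```text
time_s: 18.1
position: [0.4536, 0.1127, 0.0711]
tcp_rot: [[0.0, 0.982, -0.188], [0.0, -0.188, -0.982], [-1.0, 0.0, -0.0]]
wrist_force: [4.6, 1.8, 0.2]
gripper_width: 0.527
```

>>> apply_moves --steps '[4.5, 0, 0, -0.1, 0, 4.5, 0, 0, -0.1, 0, 4.5, 0, 0, 0, 0]'

```text
time_s: 18.4
position: [0.4537, 0.1128, 0.0693]
tcp_rot: [[0.001, 0.982, -0.188], [0.0, -0.188, -0.982], [-1.0, 0.0, -0.0]]
wrist_force: [5.1, 0.6, 0.8]
gripper_width: 0.526
```

```bash
python3 - <<'E'
from bar import *
s=read_state();print(toshell(s["position"]),s["wrist_force"],s["gripper_width"])
g=grab_frame("scene");crop(g,"s15",200,140,300,240,7,mech(np.radians(86),(-28,77)))
f=grab_frame("top");crop(f,"t15",215,170,305,250,7)
E
```

```text
[-83.10971141 -26.70733536  69.27414545] [5.06076132 0.62800445 0.81877948] 0.526307732739421
```

View pics/s15.png

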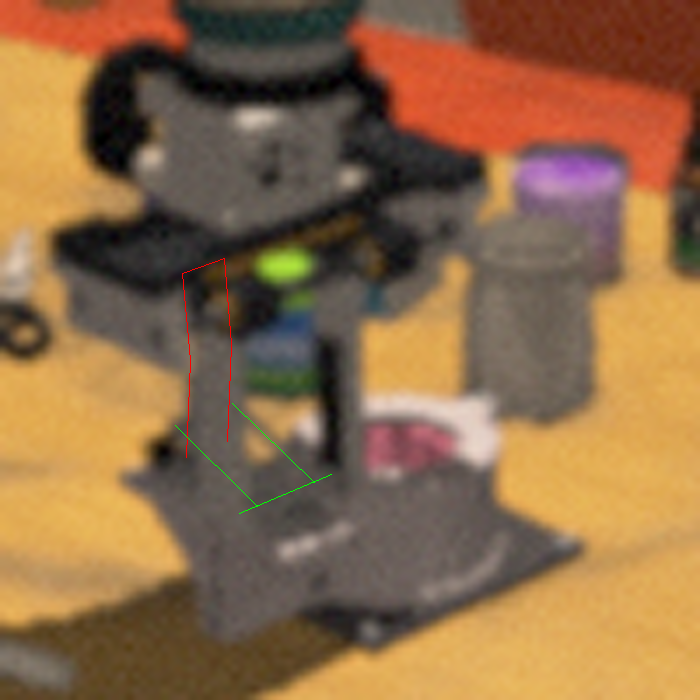

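View pics/t15.png

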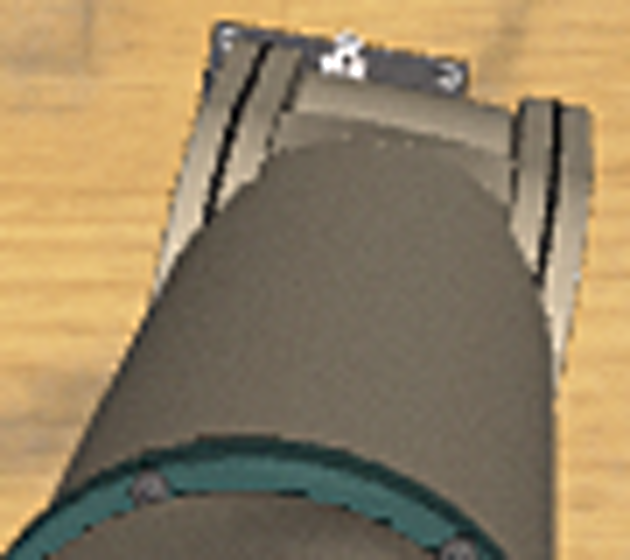

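>>> apply_moves --steps '[4.5, 0.1, 0, -0.1, 0, 4.5, 0, 0, -0.1, 0, 4.5, 0, 0, 0, 0]'

```text
time_s: 18.8
position: [0.4537, 0.1128, 0.0687]
tcp_rot: [[-0.001, 0.982, -0.188], [0.002, -0.188, -0.982], [-1.0, -0.001, -0.002]]
wrist_force: [-0.8, 1.5, 20.7]
gripper_width: 0.527
```

>>> apply_moves --steps '[4.5, 0, 0, 0.2, 0, 5.5, 0, 0, 0, 0, 6.5, 0, 0, 0, 0, 7, 0, 0, 0, 0, 7, 0, 0, 0, 0, 7, 0, 0, 1, 0, 7, 0, 0, 2, 0, 7, 0, -0.5, 3, 0, 7, 0, -1, 4, 0, 7, 0, -2, 3, 0, 4, 0, -3, 1, 0, 2, 0, 0, 0, 0]'

```text
time_s: 20.0
position: [0.4553, 0.0438, 0.2121]
tcp_rot: [[0.004, 0.981, -0.194], [-0.0, -0.194, -0.981], [-1.0, 0.004, -0.0]]
wrist_force: [0.7, -0.1, -0.4]
gripper_width: 0.609
```

```bash
python3 - <<'E'
from bar import *
s=read_state();print(toshell(s["position"]),s["position"],s["wrist_force"],s["gripper_width"])
g=grab_frame("scene");np.savez("scene16.npz",**g);crop(g,"s16",200,140,300,240,7)
f=grab_frame("top");np.savez("top16.npz",**f);crop(f,"t16",215,170,305,250,7)
E
```

```text
[-68.60960862 -94.18175034 212.05358766] [0.45529724 0.04380049 0.21205359] [ 0.74308073 -0.1032835  -0.37898207] 0.6090356856361305
```

View pics/s16.png

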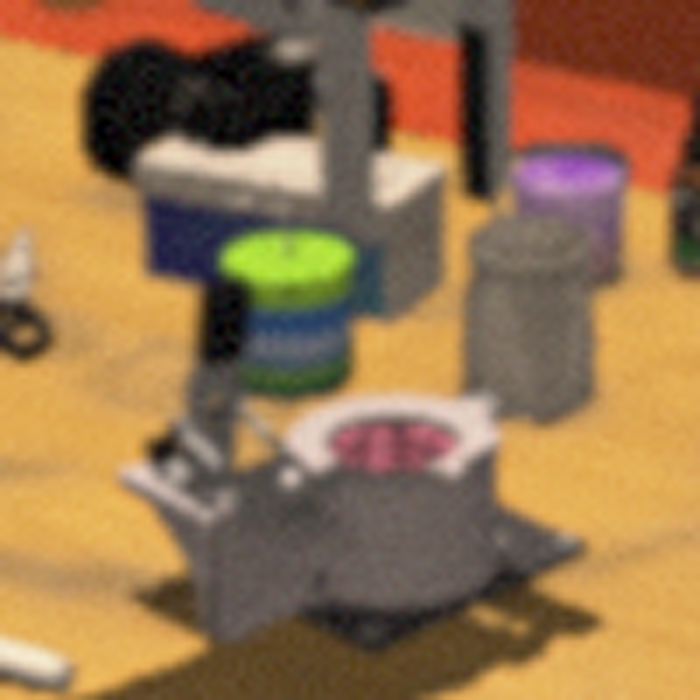

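View pics/t16.png

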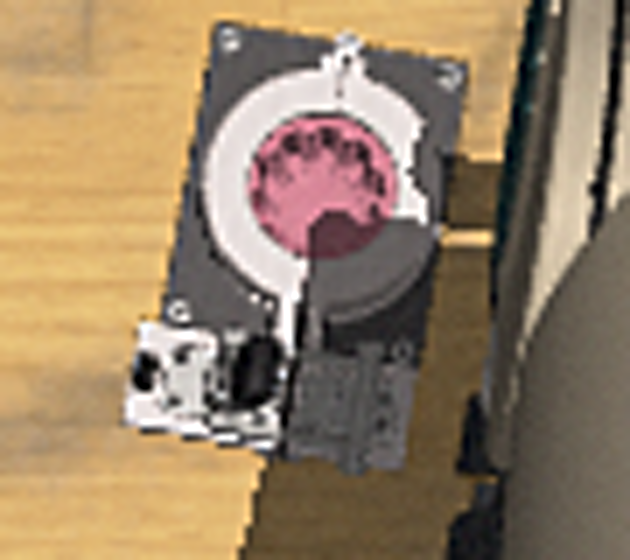

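```bash
python3 - <<'E'
from bar import *
g=dict(np.load("scene16.npz"));f=dict(np.load("top16.npz"))
L=mech(np.radians(86),(-28,77));crop(g,"s16b",200,140,300,240,7,L);crop(f,"t16b",215,170,305,250,7,L)
P=toshell(cloud(f));m=(abs(P[...,0]+84)<12)&(P[...,1]>-10)&(P[...,1]<60)&(P[...,2]>100);print(np.round(P[m],0).tolist())
P=toshell(cloud(g));m=(abs(P[...,0]+84)<20)&(P[...,1]>-10)&(P[...,1]<60)&(P[...,2]>100);q=P[m];
for z in range(100,170,10):
    k=(q[:,2]>=z)&(q[:,2]<z+10);print(z,k.sum(),np.median(q[k],0).round(1) if k.any() else"")
for n,h in(("t",f),("s",g)):
    P=toshell(cloud(h));m=(abs(P[...,0]+84)<30)&(P[...,1]>-45)&(P[...,1]<-20)&(P[...,2]>77)&(P[...,2]<92);print(n,P[m].round(0).tolist())
E
```

```text
[[-73.0, 14.0, 142.0], [-75.0, 11.0, 165.0], [-75.0, 9.0, 165.0], [-74.0, 6.0, 159.0], [-73.0, 4.0, 160.0], [-74.0, 17.0, 130.0], [-77.0, 13.0, 158.0], [-77.0, 11.0, 161.0], [-77.0, 8.0, 162.0], [-76.0, 6.0, 163.0], [-76.0, 4.0, 161.0], [-75.0, 1.0, 159.0], [-75.0, 26.0, 103.0], [-76.0, 20.0, 117.0], [-78.0, 16.0, 140.0], [-80.0, 13.0, 161.0], [-79.0, 10.0, 161.0], [-79.0, 8.0, 164.0], [-79.0, 6.0, 162.0], [-78.0, 3.0, 159.0], [-78.0, 1.0, 161.0], [-78.0, 19.0, 115.0], [-81.0, 15.0, 146.0], [-82.0, 12.0, 162.0], [-82.0, 10.0, 163.0], [-82.0, 7.0, 163.0], [-81.0, 5.0, 164.0], [-80.0, 3.0, 160.0], [-80.0, 1.0, 158.0], [-81.0, 19.0, 120.0], [-84.0, 15.0, 149.0], [-85.0, 12.0, 162.0], [-84.0, 9.0, 163.0], [-84.0, 7.0, 163.0], [-84.0, 5.0, 163.0], [-83.0, 2.0, 161.0], [-85.0, 18.0, 133.0], [-87.0, 14.0, 155.0], [-87.0, 11.0, 161.0], [-87.0, 9.0, 163.0], [-86.0, 7.0, 161.0], [-86.0, 4.0, 161.0], [-85.0, 2.0, 159.0], [-88.0, 17.0, 140.0], [-89.0, 14.0, 158.0], [-89.0, 11.0, 162.0], [-89.0, 9.0, 164.0], [-89.0, 6.0, 164.0], [-88.0, 4.0, 157.0], [-88.0, 2.0, 160.0], [-91.0, 16.0, 142.0], [-92
[... 2474 characters left out ...]
.0, 79.0], [-71.0, -29.0, 79.0], [-68.0, -31.0, 79.0], [-70.0, -37.0, 82.0], [-64.0, -35.0, 79.0], [-61.0, -36.0, 78.0], [-82.0, -29.0, 80.0], [-80.0, -31.0, 80.0], [-78.0, -33.0, 80.0], [-76.0, -35.0, 80.0], [-73.0, -36.0, 79.0], [-69.0, -36.0, 78.0], [-99.0, -23.0, 81.0], [-92.0, -27.0, 80.0], [-92.0, -32.0, 81.0], [-89.0, -33.0, 81.0], [-85.0, -32.0, 79.0], [-81.0, -32.0, 78.0], [-103.0, -27.0, 80.0], [-104.0, -33.0, 83.0], [-99.0, -31.0, 81.0], [-96.0, -31.0, 79.0], [-92.0, -32.0, 78.0], [-89.0, -32.0, 77.0], [-107.0, -28.0, 79.0], [-108.0, -33.0, 81.0], [-104.0, -32.0, 79.0], [-103.0, -36.0, 81.0], [-98.0, -34.0, 78.0], [-97.0, -37.0, 78.0], [-109.0, -30.0, 77.0], [-106.0, -35.0, 78.0]]
```

View pics/s16b.png

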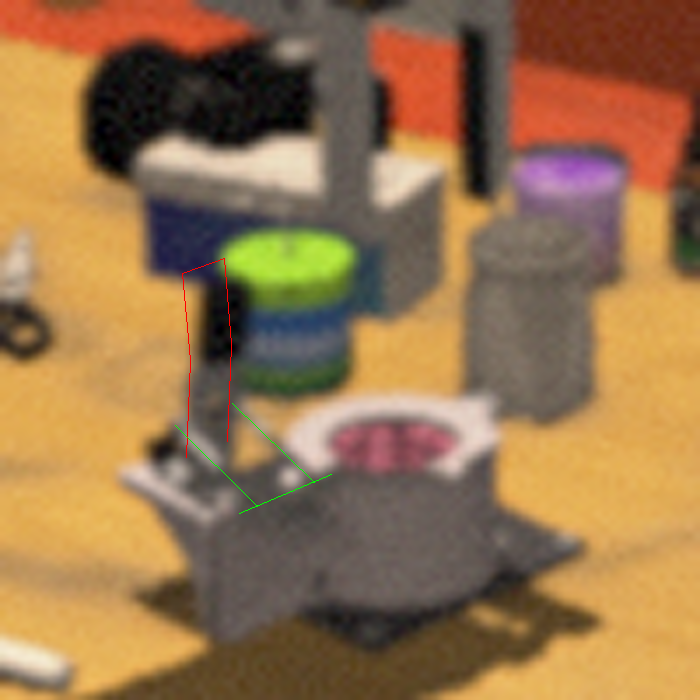

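View pics/t16b.png

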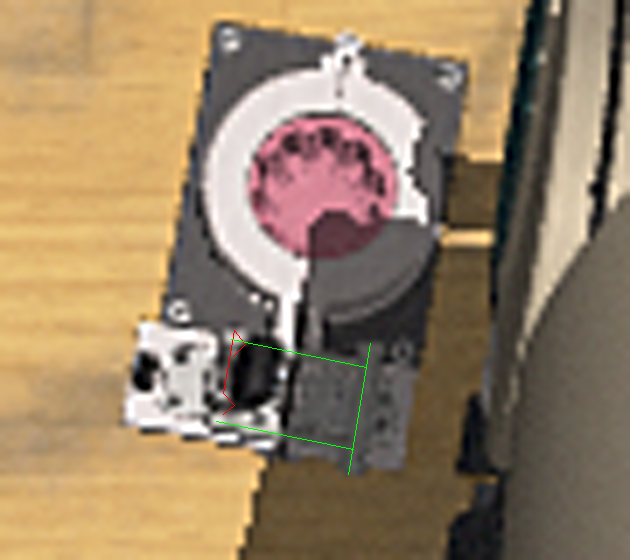

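>>> apply_moves --steps '[0, 0, 1.5, 0, 0, 0, 0, 1.5, -1, 0.4, 0, -0.1, 2, -2, 0, 0, -0.1, 1.5, -2, 0, 0, -0.1, 0.1, -2, 0, 0, 0, 0, 0, 0]'

```text
time_s: 20.7
position: [0.4483, 0.1149, 0.1365]
tcp_rot: [[-0.007, 0.984, -0.178], [-0.002, -0.178, -0.984], [-1.0, -0.006, 0.003]]
wrist_force: [-0.3, -0.2, 1.4]
gripper_width: 0.015
```

>>> apply_moves --steps '[0, 0.5, 0, 0.6, -0.4, 0, 0.2, 0.8, 0, 0, 0, 0.1, 0.8, 0, 0, 0, 0.2, 0.8, 0, 0, 0, 0.1, 0.8, 0, 0, 0, 0, 0, 0, 0]'

```text
time_s: 21.3
position: [0.4625, 0.1473, 0.1456]
tcp_rot: [[0.0, 0.983, -0.186], [0.001, -0.186, -0.983], [-1.0, 0.0, -0.001]]
wrist_force: [-0.1, -1.0, -0.1]
gripper_width: 0.002
```

```bash
python3 - <<'E'
from bar import *
s=read_state();print(toshell(s["position"]),s["wrist_force"],s["gripper_width"])
g=grab_frame("scene");crop(g,"s17",200,140,300,240,7)
E
```

```text
[-80.83687674   8.82302353 145.55919812] [-0.13816476 -1.02179023 -0.14134495] 0.0016258107169987719
```

View pics/s17.png

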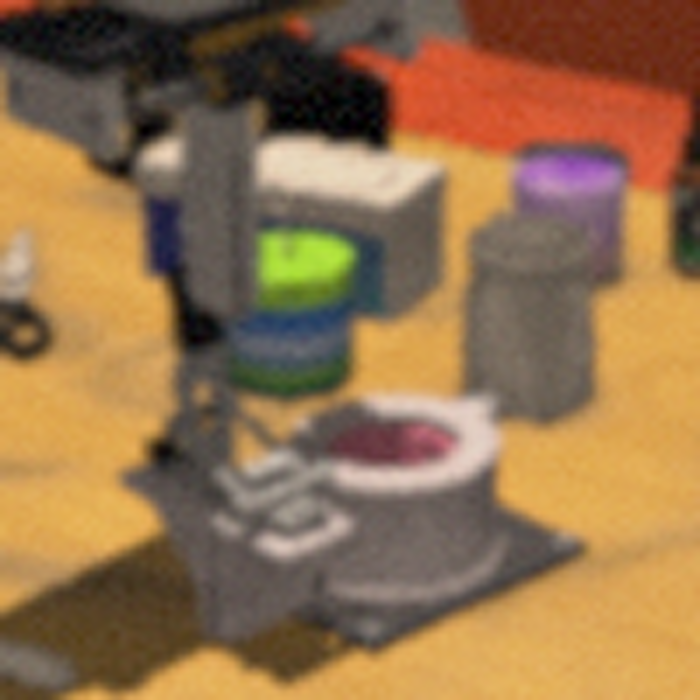

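>>> apply_moves --steps '[0, -0.1, 1.0, 0, 0, 0, 0.1, 0.9, 0, 0, 0, 0.2, 1.0, -0.3, 0, 0, 0.2, 1.0, -0.6, 0, 0, 0, 0, 0, 0]'

```text
time_s: 21.85
position: [0.4661, 0.1867, 0.1355]
tcp_rot: [[-0.001, 0.983, -0.185], [0.0, -0.185, -0.983], [-1.0, -0.001, -0.0]]
wrist_force: [-0.4, 0.5, -0.3]
gripper_width: 0.003
```

```bash
python3 - <<'E'
from bar import *
s=read_state();print(toshell(s["position"]),s["wrist_force"],s["gripper_width"])
g=grab_frame("scene");crop(g,"s18",200,140,300,240,7)
E
```

```text
[-84.7475695   48.25409454 135.48990144] [-0.39587357  0.48308354 -0.25187225] 0.0025623347789067597
```

View pics/s18.png

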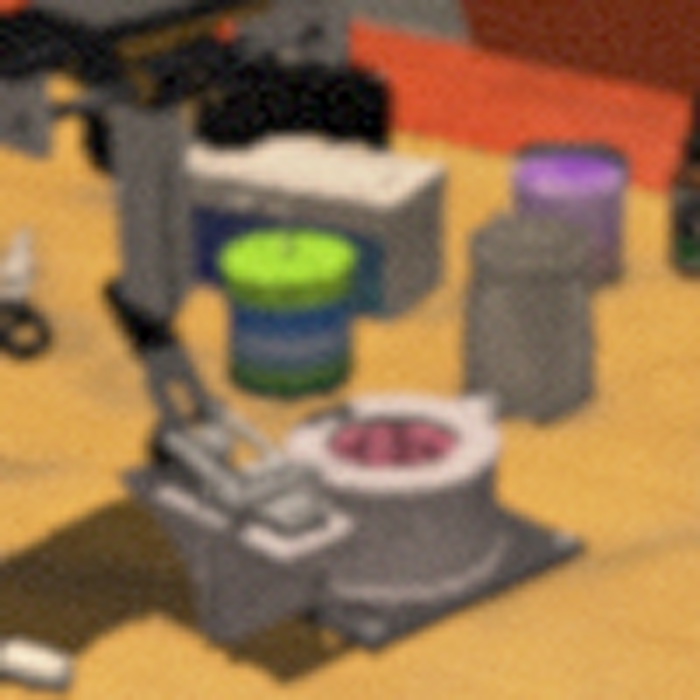

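>>> apply_moves --steps '[0, 0.2, 0.9, -0.7, 0, 0, 0.2, 0.9, -0.8, 0, 0, 0.1, 0.4, -0.8, 0, 0, 0, 0, 0, 0]'

```text
time_s: 22.3
position: [0.4713, 0.2075, 0.1123]
tcp_rot: [[-0.001, 0.982, -0.187], [0.0, -0.187, -0.982], [-1.0, -0.001, 0.0]]
wrist_force: [0.5, -0.0, 1.7]
gripper_width: 0.002
```

```bash
python3 - <<'E'
from bar import *
s=read_state();print(toshell(s["position"]),s["wrist_force"],s["gripper_width"])
g=grab_frame("scene");crop(g,"s19",200,140,300,240,7)
E
```

```text
[-83.49907778  69.66211365 112.31353556] [ 0.53085278 -0.04116689  1.65914946] 0.0016453595261532903
```

View pics/s19.png

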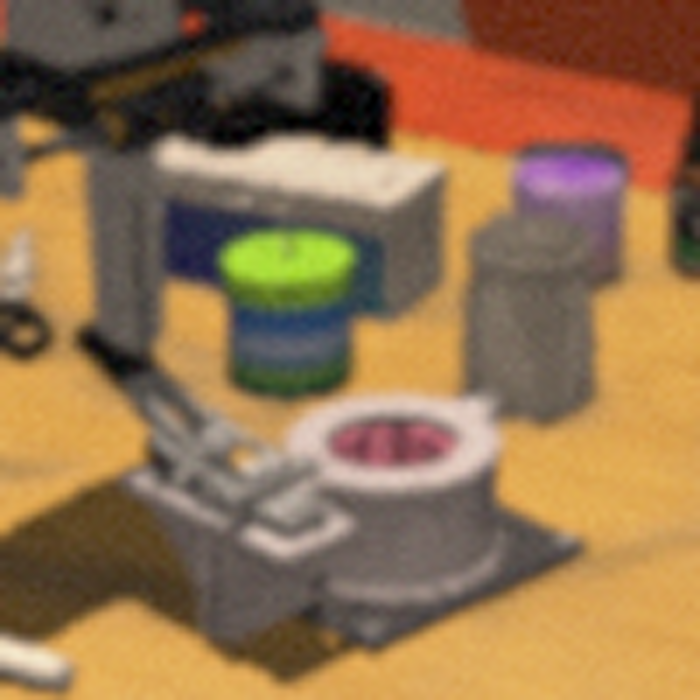

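>>> apply_moves --steps '[0, 0.1, 0.3, -0.5, 0, 0, 0, 0.2, -0.5, 0, 0, 0, 0.1, -0.5, 0, 0, 0, 0.1, -0.5, 0, 0, 0, 0, 0, 0]'

```text
time_s: 22.85
position: [0.4719, 0.2135, 0.0927]
tcp_rot: [[-0.001, 0.982, -0.188], [-0.001, -0.188, -0.982], [-1.0, -0.001, 0.001]]
wrist_force: [0.5, 0.4, -0.8]
gripper_width: 0.002
```

>>> apply_moves --steps '[0, 0, 0, -0.3, 0, 0, 0, 0, -0.2, 0, 0, 0, 0, -0.2, 0, 0, 0, 0, 0, 0]'

```text
time_s: 23.25
position: [0.4727, 0.2135, 0.0889]
tcp_rot: [[0.001, 0.982, -0.189], [0.002, -0.189, -0.982], [-1.0, 0.0, -0.002]]
wrist_force: [-5.3, -0.9, 25.0]
gripper_width: 0.008
```

Firm stop at z = 89 mm, which is the expected flat face height. I'll lift off and check.

>>> apply_moves --steps '[0, 0, 0, 0.5, 0, 0, 0, 0, 1, 0, 0, 0, 0, 3, 0, 0, 0, 2, 4, 0, 0, 0, 4, 3, 0, 0, 0, 4, 0, 0, 0, 0, 4, 0, 0, 0, 0, 4, 0, 0, 0, 0, 0, 0, 0]'

```text
time_s: 24.15
position: [0.4702, 0.4008, 0.2009]
tcp_rot: [[-0.0, 0.984, -0.179], [0.003, -0.179, -0.984], [-1.0, -0.001, -0.003]]
wrist_force: [0.2, 0.6, -1.2]
gripper_width: 0.005
```

```bash
python3 - <<'E'
from bar import *
s=read_state();print(s["position"],s["wrist_force"])
g=grab_frame("scene");crop(g,"s20",190,150,310,250,6)
f=grab_frame("top");np.savez("top20.npz",**f);np.savez("scene20.npz",**g)
p,c,n=fitshell(f,[(535,546),(118,129),(-.23,-.15),(-.05,.3)]);print(p,c,n)
crop(f,"t20",150,150,310,250,5);crop(f,"t20b",210,170,290,250,8,mech(0,(-16.5,77)))
P=toshell(cloud(f))
for y in range(-50,115,4):
    k=(abs(P[...,0]+84)<9)&(P[...,1]>=y)&(P[...,1]<y+4)&(P[...,2]>50)
    if k.any():print(y,np.percentile(P[k][:,2],[10,50,90]).round(0),end=";")
E
```

```text
[0.47022525 0.40079254 0.20086729] [ 0.15122357  0.57181608 -1.18724067]
[ 5.40295156e+02  1.23476108e+02 -1.85003911e-01  2.23373307e-04] 137.10942299354124 899.0
-50 [65. 65. 66.];-46 [62. 63. 65.];-42 [70. 73. 75.];-38 [71. 73. 75.];-34 [72. 73. 75.];-30 [71. 73. 75.];-26 [70. 72. 75.];-22 [71. 77. 83.];-18 [85. 86. 88.];-14 [85. 86. 88.];-10 [72. 86. 87.];-6 [61. 63. 68.];-2 [60. 63. 63.];2 [63. 66. 68.];6 [66. 66. 69.];10 [66. 68. 72.];14 [71. 85. 88.];18 [82. 87. 89.];22 [81. 87. 89.];26 [76. 86. 90.];30 [66. 74. 85.];34 [68. 81. 87.];38 [77. 80. 86.];42 [66. 69. 85.];46 [64. 67. 85.];50 [66. 77. 87.];54 [77. 86. 89.];58 [85. 87. 88.];62 [85. 86. 89.];66 [86. 87. 88.];70 [86. 89. 91.];74 [85. 89. 92.];78 [86. 87. 88.];82 [88. 89. 90.];86 [88. 89. 90.];90 [88. 89. 90.];94 [86. 89. 90.];98 [86. 88. 90.];102 [87. 88. 90.];106 [86. 86. 86.];
```

View pics/s20.png

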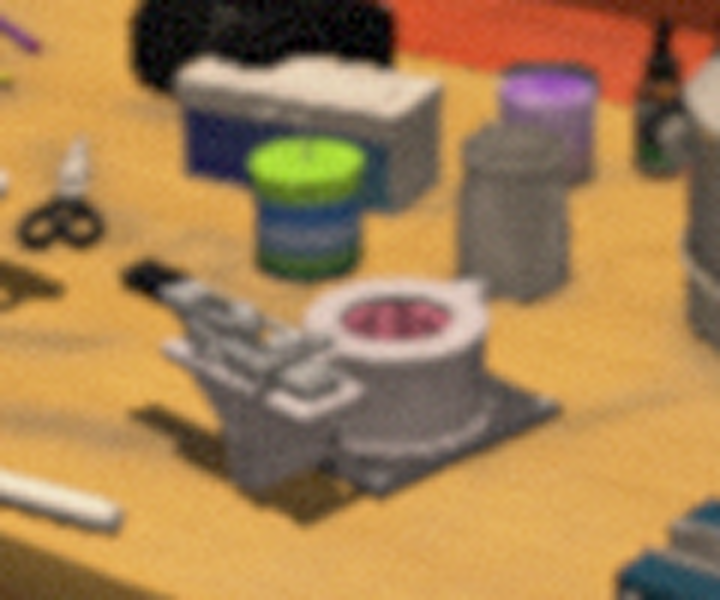

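View pics/t20.png

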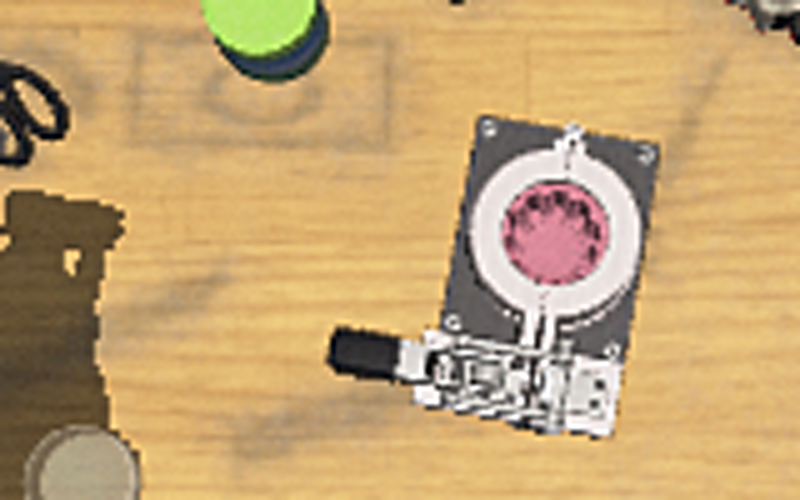

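View pics/t20b.png

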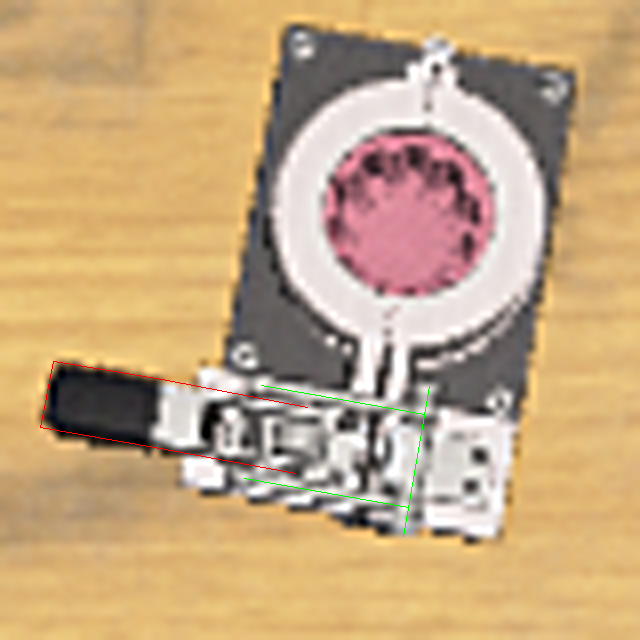

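```bash
python3 - <<'E'
from bar import *
f=dict(np.load("top20.npz"));P=toshell(cloud(f))
m=(abs(abs(P[...,0]+84)-22)<5)&(P[...,1]>-45)&(P[...,1]<0)&(P[...,2]>76);q=P[m];print(q.round(0).tolist())
# bystanders: compare with first top image
a=dict(np.load("top0.npz"))["pixels"].astype(int);b=grab_frame("top")["pixels"].astype(int)
d=(abs(a-b).max(2)>50).astype(np.uint8)*255;cv2.imwrite("pics/d.png",d)
print(read_state()["time_s"])
E
```

```text
[[-61.0, -11.0, 82.0], [-61.0, -14.0, 82.0], [-61.0, -16.0, 83.0], [-60.0, -19.0, 81.0], [-63.0, -12.0, 79.0], [-63.0, -14.0, 82.0], [-63.0, -17.0, 81.0], [-62.0, -19.0, 79.0], [-67.0, -7.0, 79.0], [-67.0, -9.0, 80.0], [-66.0, -12.0, 82.0], [-66.0, -15.0, 85.0], [-66.0, -17.0, 82.0], [-65.0, -20.0, 79.0], [-101.0, -7.0, 78.0], [-101.0, -10.0, 81.0], [-101.0, -13.0, 86.0], [-104.0, -13.0, 83.0], [-103.0, -16.0, 82.0], [-103.0, -18.0, 83.0], [-106.0, -11.0, 81.0], [-106.0, -14.0, 85.0], [-106.0, -16.0, 82.0], [-105.0, -19.0, 86.0], [-104.0, -21.0, 77.0], [-109.0, -11.0, 77.0], [-108.0, -14.0, 80.0], [-108.0, -17.0, 84.0], [-108.0, -19.0, 81.0]]
24.3
```

View pics/d.png

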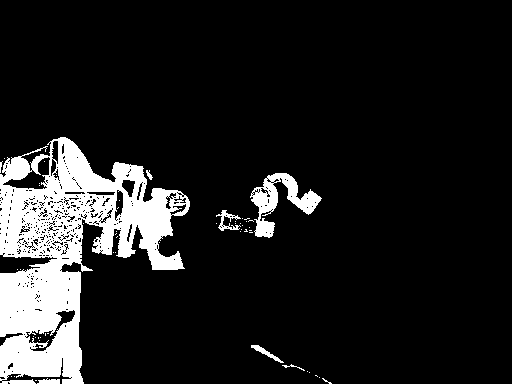

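```bash
python3 -c "
from rig import *
print(hand_in())"
```

```text
the job is handed in; nothing more can be done
None
```

The mould is in the shell, the shell is shut and the latch is locked. I handed the job in at about 24 s of the 72 s allowed.

1. **Mould:** I lifted it by its wall, lowered it onto the nest's floor on the open side, and slid it in under the fixed half's rim.
2. **Shell:** I pushed the swinging half until it met a firm stop at about 20 N.
3. **Latch:** I carried the loop by its end buttons over onto the keeper. I then pushed the lever down until it stopped at about 25 N, and moved the arm well clear.

My last checks showed:
- **Swing angle:** the fit gave 0.000 rad, so the half is fully closed.
- **Lever:** its upper face is flat at about 89 mm, as expected when thrown. It stayed down with the arm away.
- **Cross-bar:** its end buttons measure about 15.5 mm to the shell's -y side of the nest axis, at about 77 mm height. That puts the bar under the lip, at the seat.
- **Mould:** it shows only through the rim opening, so it is tucked in.
- **Other things on the bench:** comparing the top view before and after showed no change there, apart from the arm and its shadow. The arm and its shadow hid the far-left part of that view.

Two measurements disagreed slightly:
- **Mould centre:** before closing, my estimate was about 2.7 mm off the nest axis, against the 2 mm of play. I put this down to measurement error, since the shell then closed normally.
- **Base plate:** its outline sat a few millimetres off a centred rectangle. I did not use the plate for positioning.

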